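# Load a sample clamp and snap both covers shut

### The arm

A 7-joint arm with a two-finger parallel gripper is mounted at the origin on the work surface. World frame = base frame: x ahead of the robot, y to its left, z up, the work surface at z = 0. Lengths are in m, angles in rad, forces in N, time in s.
With the tool pointing down it reaches from about 0.4 to 0.875 m from the base axis. Payload 19.3 kg.
Tool frame: the origin (TCP) lies midway between the tips of the shut fingers; the grasp point (between the pads) lies 19 mm behind it; x points along the fingers, y is the direction in which the jaws open and shut, and the axes are right-handed (so a half turn about x gives the same grasp; the last joint's range is limited). The gripper opens to 85 mm and grips with 20 to 120 N. Pads are 22 mm wide; open, the fingers measure 114 mm over their backs; the gripper's body (76 mm by 85 mm) begins 54 mm behind the grasp point. The pads swing forward as they close: fully open they stand 13 mm farther back than shut.
Start: joints at [1.155, 0.521, -0.036, 1.599, 0.021, 1.021, -0.113], TCP at [0.212, -0.588, 0.193] pointing down, gripper open.
Joint ranges: [-2.91, 2.91], [-0.3, 2.13], [-1.5, 1.42], [0.17, 2.43], [-1.26, 4.41], [0.16, 1.93], [-2.52, 2.52]. Speed limits (rad/s): [1.89, 1.89, 2.39, 2.39, 3.01, 3.01, 3.01].

### API

Orientations are given as [roll, pitch, yaw] about the fixed x, y, z axes, in that order (R = Rz(yaw) Ry(pitch) Rx(roll)).
In Python, from workcell import telemetry, vision, workorder gives the robot as it stands. The module is installed in compiled form; this text tells all that it offers.
- The arm moves only by the tool play_rows, never from a script. Its argument "deltas" is a list of rows, each a list of 7 numbers: the shift along the world's x, y, z in mm, then the turn, a rotation vector about the world's x, y, z in degrees, then the finger opening in mm, from 0 to 85.4. In form: [[x, y, z, wx, wy, wz, jaw], ...]. A call has 1 to 8 rows; each row shifts and turns the commanded pose from where the row before left it; what a row does not reach is not made up. A row lasts 1/8 s, in which the tool goes at most 62.5 mm and 10.7 degrees, less where a joint would pass 70% of its speed; a pose out of reach is approached as far as the arm can. A call with a gripper value outside its range is refused whole. The fingers move at their own pace and stop on an object; "grip_force" is the grip in N (left out, the last holds). Time passes only in rows, so rows that do not move let the fingers close. It gives the time, the measured TCP pose, the force and the opening at its end, in the units of the state.
- telemetry.observe(): the state, without advancing time (a new reading comes with each control period).
- vision.grab_frame(name): name is "scene" or "side" or "wrist"; returns the picture (384x512x3 uint8, red, green, blue); there is no depth.
- vision.camera_info(name): a dict with "mtx" (3x3 intrinsics, pixels), "rvec" (rotation vector, rad) and "tvec" (3), from world to camera coordinates, as OpenCV has them. Camera axes: x right, y down, z forward; pixel columns grow to the right and rows downward; lengths in m; the calibration is good to about 2 mm. The wrist camera is an equidistant fisheye: a pixel r from the principal point sees the ray r / f radians off the axis. A picture is of the moment at which its call begins: read the wrist's pose just before it. camera_info takes no time and is no camera call; for the wrist camera it gives the pose at the moment of the call.
- workorder.job_done(): hands the job in, once; it reports no verdict.
The state is a dict: "clock": time; "qpos": joint angles; "qd": joint speeds; "joint_efforts": joint torques, N m; "position": TCP position; "tool_rot": TCP orientation; "force": force on the tool from outside, world axes, zero at the start; "moment": the same for the moment, N m; "grip_width": finger opening in m.
Only numpy, scipy, OpenCV 4.12 (cv2) and the standard library are available. Lean on these libraries where they do the work, as an engineer would, in place of code of your own. Each camera call takes 0.05 s, during which the arm holds its last target. There are 200 camera calls.

### The job

Two sample clamps stand open on the bench and one of them is still empty: lay the loose sample carrier in the empty clamp, the same way round as the one already loaded (orange tab in the gap at the hinge end), flat and fully home in its nest. Then press the covers of both clamps down until the detent holds them shut, and leave the other things on the bench where they are.

Things in the scene. Friction and masses are not known exactly. Their poses are not given: they have to be found in the camera images.
- clamp_empty: Sample clamp, the one whose nest starts empty (both look alike). Fixed black base plate 210 x 110 x 12 mm. Origin on its underside; +x points to the hinge end, z up; it spans x -112 to 98 mm. The nest's six short guides lean outward, tops at 34 mm; mid-sides free for fingers down to 12 mm. Detent post with sprung brass ball at the -x end: x -108 to -92 mm, 34 mm wide, top at 62 mm.
- nest_empty (a point): Centre of this clamp's nest floor, 20 mm above the bench: where the underside centre of a seated carrier comes to lie. Axes as the clamp's. The guides leave about 2 mm play all round at the floor and 5 mm at their tops.
- slot_empty (a point): Centre of the gap (30 mm wide) between the two guides at the hinge end of this nest, where the carrier's orange tab goes; 59 mm from the nest centre towards the hinge, 24 mm above the bench.
- hinge_empty (a point): Middle of this clamp's hinge axis, which runs along the clamp's y; 43 mm above the bench, 75 mm from the clamp's origin towards +x.
- cover_empty (a joint): Angle of this clamp's aluminium cover: 0 shut and level, 1.57 upright, 2.0 leaning back. 84 mm wide, 8 thick, mid-plane through the hinge axis, reaching 154 mm from it; shut, its top is 47 mm above the bench. Sprung: let go below 1 rad it rises again, until in the last 0.1 rad its front bar is pushed (about 8 N at the pad) past the ball, which then holds it near 0.005.
- pad_empty (a point): Centre of the outer (top) face of the orange press pad on this cover, 44 x 64 x 3 mm; 118 mm from the hinge axis, 7 mm outside the cover's mid-plane. Moves with the cover; the point's axes are the cover's: z out of the top face, -x towards the free edge. 50 mm above the bench when shut.
- clamp_loaded: Sample clamp, the one whose nest already holds a carrier (both look alike). Fixed black base plate 210 x 110 x 12 mm. Origin on its underside; +x points to the hinge end, z up; it spans x -112 to 98 mm. The nest's six short guides lean outward, tops at 34 mm; mid-sides free for fingers down to 12 mm. Detent post with sprung brass ball at the -x end: x -108 to -92 mm, 34 mm wide, top at 62 mm.
- nest_loaded (a point): Centre of this clamp's nest floor, 20 mm above the bench: where the underside centre of a seated carrier comes to lie. Axes as the clamp's. The guides leave about 2 mm play all round at the floor and 5 mm at their tops.
- slot_loaded (a point): Centre of the gap (30 mm wide) between the two guides at the hinge end of this nest, where the carrier's orange tab goes; 59 mm from the nest centre towards the hinge, 24 mm above the bench.
- hinge_loaded (a point): Middle of this clamp's hinge axis, which runs along the clamp's y; 43 mm above the bench, 75 mm from the clamp's origin towards +x.
- cover_loaded (a joint): Angle of this clamp's aluminium cover: 0 shut and level, 1.57 upright, 2.0 leaning back. 84 mm wide, 8 thick, mid-plane through the hinge axis, reaching 154 mm from it; shut, its top is 47 mm above the bench. Sprung: let go below 1 rad it rises again, until in the last 0.1 rad its front bar is pushed (about 8 N at the pad) past the ball, which then holds it near 0.005.
- pad_loaded (a point): Centre of the outer (top) face of the orange press pad on this cover, 44 x 64 x 3 mm; 118 mm from the hinge axis, 7 mm outside the cover's mid-plane. Moves with the cover; the point's axes are the cover's: z out of the top face, -x towards the free edge. 50 mm above the bench when shut.
- carrier: The sample carrier to load, on the blue mat: aluminium block 100 x 50 x 16 mm with a gold chip on top, 0.2 kg or so. Origin: centre of the block's underside; +x along its length to the tabbed end, z up. Grip it across its 50 mm width at mid-length.
- carrier_tab (a point): Centre of the orange tab (18 mm long, 20 mm wide, 8 mm thick) on one end of this carrier, 59 mm from its origin along +x, 4 mm above its underside.
- mate: The identical carrier that already lies in the loaded clamp, tab towards the hinge; same frame.
- mate_tab (a point): Centre of the orange tab of that carrier.
- meter: Bystander: yellow handheld meter, 170 x 85 x 34 mm. Origin at its underside centre.
- dish: Bystander: small white round dish, 56 mm across, 14 mm high. Origin at its underside centre.
- lens_tube: Bystander: black upright lens tube, 40 mm across, 70 mm high. Origin at its underside centre.
- driver: Bystander: red-handled screwdriver, 160 mm long, lying. Origin at its underside, near the middle.
- hex_key: Bystander: bent steel hex key, 110 mm long, 8 mm thick, lying. Origin at its underside, near the middle.
- post: Bystander: steel optical post, 90 mm long, 25 mm thick, lying with a black collar. Origin at its underside, near the middle.
There are look-alikes about, which are no part of the job. What is shaped like the clamp_loaded but turquoise is not meant. Leave any pink look-alike of the carrier alone.

How it is judged:
On the way, in this order (a step that is already met when the one before it is completed fails the run):
1. the loose carrier lies fully home in the empty clamp's nest, tab in the gap at the hinge end, and is let go (distance between carrier and nest_empty below 0.006 m and distance between carrier_tab and slot_empty below 0.009 m and angle between carrier's own z axis and vertical below 0.06 rad and z of carrier in the frame of nest_empty below 0.003 m and contact force between the fingers and carrier below 0.2 N), for 0.2 s.
2. both covers are pressed shut past their detents (value of joint each of cover_empty, cover_loaded below 0.035 rad), for 0.2 s.
At the end, for the whole second after the job is handed in: Both covers held shut (hinge under 0.035 rad); both carriers at rest under them, flat within 0.06 rad, underside centre within 6 mm of the nest centre and at most 3 mm above its floor, tab within 9 mm of the middle of the gap at the hinge end (all of step 2 and distance between carrier and nest_empty below 0.006 m and distance between carrier_tab and slot_empty below 0.009 m and angle between each of carrier, mate's own z axis and vertical below 0.06 rad and z of carrier in the frame of nest_empty below 0.003 m and distance between mate and nest_loaded below 0.006 m and distance between mate_tab and slot_loaded below 0.009 m and z of mate in the frame of nest_loaded below 0.003 m and linear speed of each of carrier, mate below 0.02 m/s); the robot touches nothing.
It fails at once if a bystander is moved by more than 40 mm (distance of any of meter, dish, lens_tube, driver, hex_key, post from where it was at the start of the episode above 0.04 m).
It also fails if it takes over 70 s, if anything falls off the work surface, if the arm or the gripper's body presses on something with over 40 N, if the wrist force passes 120 N, or if a joint passes its speed limit or range.

## Working session

There is one attempt and no reset: what is moved stays moved. The work goes in short steps, Python scripts to look and compute and a tool call to move; the robot and the scene stay as the last step left them, time stands still between calls to the robot, and variables do not carry over. Pictures are saved under pics/ and viewed, about 8 in all and at most 12, crops included, and the job is handed in when it is done.

Besides the shell and the picture viewer there is one more tool, called after ">>>" in YAML: its name, and indented under it one key for each argument. play_rows: Moves the arm, as the interface text tells. Its arguments: {"type":"object","properties":{"deltas":{"type":"array","items":{"type":"array","items":{"type":"number"}}},"grip_force":{"type":"number"}},"required":["deltas"]}

```bash
mkdir -p pics; cat > h.py <<'E'
import numpy as np, cv2
from workcell import telemetry, vision, workorder
def grab(n,fn=None):
    im=vision.grab_frame(n)
    if fn: cv2.imwrite('pics/'+fn,cv2.cvtColor(im,cv2.COLOR_RGB2BGR))
    return im
def ray(n,uv,info=None):
    i=info or vision.camera_info(n); R=cv2.Rodrigues(np.array(i['rvec'],float))[0]; t=np.array(i['tvec'],float).ravel()
    K=np.array(i['mtx']); uv=np.atleast_2d(np.array(uv,float))
    x=np.c_[(uv[:,0]-K[0,2])/K[0,0],(uv[:,1]-K[1,2])/K[1,1]]
    if n=='wrist':
        r=np.hypot(x[:,0],x[:,1])+1e-12; d=np.c_[x*(np.sin(r)/r)[:,None],np.cos(r)]
    else: d=np.c_[x,np.ones(len(x))]
    d/=np.linalg.norm(d,axis=1)[:,None]
    return -R.T@t, d@R
def plane(n,uv,z,info=None):
    c,d=ray(n,uv,info); return c+d*((z-c[2])/d[:,2])[:,None]
def tri(views): # [(c,d),...]
    A=np.zeros((3,3));b=np.zeros(3)
    for c,d in views:
        P=np.eye(3)-np.outer(d,d);A+=P;b+=P@c
    p=np.linalg.solve(A,b); return p,[np.linalg.norm((np.eye(3)-np.outer(d,d))@(p-c)) for c,d in views]
E
python3 - <<'E'
from h import *
a=grab('scene');b=grab('side');i=vision.camera_info('wrist');c=grab('wrist')
for n,m in zip(('scene','side','wrist'),(a,b,c)): cv2.imwrite(f'pics/{n}0.png',cv2.cvtColor(m,cv2.COLOR_RGB2BGR))
for n in('scene','side','wrist'):
    print(n,ray(n,[[256,192]]),np.array(vision.camera_info(n)['mtx']).round(1).tolist())
print(telemetry.observe())
E
```

```text
scene (array([ 1.31748685, -0.35699835,  1.15852552]), array([[-0.57759227,  0.26967886, -0.77049366]])) [[454.2, 0.0, 254.6], [0.0, 454.2, 191.2], [0.0, 0.0, 1.0]]
side (array([0.43875599, 1.14458736, 0.69983776]), array([[ 0.04925049, -0.85399978, -0.51793703]])) [[391.5, 0.0, 254.3], [0.0, 391.5, 187.6], [0.0, 0.0, 1.0]]
wrist (array([ 0.27939931, -0.56366481,  0.37344751]), array([[-0.27961106, -0.10775186, -0.95404779]])) [[297.3, 0.0, 254.0], [0.0, 297.3, 187.6], [0.0, 0.0, 1.0]]
{'clock': 0.15, 'qpos': array([ 1.15479022,  0.52189929, -0.03627815,  1.59982968,  0.02123896,
        1.02114348, -0.11278719]), 'qd': array([-0.0007863 , -0.00042615, -0.00018307, -0.00105247,  0.0033393 ,
        0.0014473 , -0.00011064]), 'joint_efforts': array([ 3.95934083e-03, -9.27392220e+01,  1.98228389e+00, -3.70055616e+01,
        1.81915221e-02,  6.39369609e-03, -2.47973929e-05]), 'position': array([ 0.21168333, -0.5877644 ,  0.19306168]), 'tool_rot': array([-1.43833982,  1.56990114,  2.04903621]), 'force': array([ 0.65114076, -0.51118334, -0.64843315]), 'moment': array([ 0.04844558, -0.01146682,  0.01659015]), 'grip_width': 0.08533312251708661}
```

View pics/scene0.png

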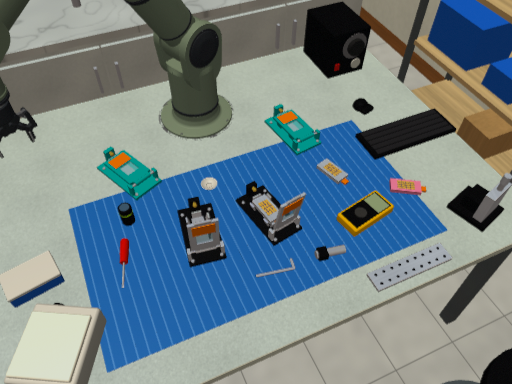

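View pics/side0.png

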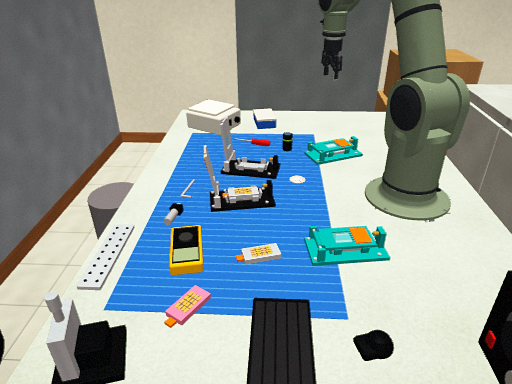

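The scene view shows the loaded clamp at about (268,212) and the empty one at about (200,232), both with covers up and hinges towards the camera. The loose carrier is at (333,171) with its tab at (346,180). The pink decoy is at (407,187), and the turquoise clamps are at (128,170) and (292,130). In the side view the carrier is at (260,253) with its tab at (240,260).

```bash
python3 - <<'E'
from h import *
P=lambda n,uv,z:plane(n,uv,z).round(3).tolist()
print('carrier,tab',P('scene',[[332,170]],.016),P('scene',[[346,181]],.008),P('side',[[260,252]],.016),P('side',[[240,260]],.008))
print('clamp L corners (base top 12mm)',P('scene',[[237,196],[260,186],[301,230],[274,241]],.012))
print('clamp E corners',P('scene',[[178,207],[212,199],[226,257],[188,264]],.012))
print('others dish, lens, driver,hex,meter,post',P('scene',[[209,183],[126,213],[124,258],[275,271],[366,212],[332,252]],.01))
print('side clamps',P('side',[[242,205],[250,170]],.012))
for n in('scene','side'):
    im=cv2.cvtColor(cv2.imread(f'pics/{n}0.png'),cv2.COLOR_BGR2HSV)
    m=cv2.inRange(im,(5,130,120),(28,255,255))
    k,l,s,c=cv2.connectedComponentsWithStats(m)
    print(n,[(s[j,4],s[j,:4].tolist(),c[j].round(1).tolist()) for j in range(1,k) if s[j,4]>8])
E
```

```text
carrier,tab [[0.477, 0.32, 0.016]] [[0.534, 0.342, 0.008]] [[0.477, 0.327, 0.016]] [[0.528, 0.353, 0.008]]
clamp L corners (base top 12mm) [[0.448, -0.019, 0.012], [0.44, 0.067, 0.012], [0.652, 0.108, 0.012], [0.654, 0.015, 0.012]]
clamp E corners [[0.414, -0.208, 0.012], [0.427, -0.098, 0.012], [0.648, -0.138, 0.012], [0.625, -0.247, 0.012]]
others dish, lens, driver,hex,meter,post [[0.358, -0.082, 0.01], [0.369, -0.365, 0.01], [0.529, -0.411, 0.01], [0.747, -0.026, 0.01], [0.673, 0.33, 0.01], [0.758, 0.156, 0.01]]
side clamps [[0.545, 0.093, 0.012], [0.535, -0.147, 0.012]]
scene [(np.int32(9), [279, 109, 4, 3], [280.3, 109.9]), (np.int32(781), [465, 108, 47, 31], [489.6, 123.3]), (np.int32(143), [277, 111, 20, 13], [286.8, 117.1]), (np.int32(9), [109, 152, 4, 3], [110.7, 153.1]), (np.int32(184), [108, 153, 23, 16], [119.0, 160.2]), (np.int32(90), [324, 163, 17, 13], [332.0, 168.9]), (np.int32(28), [341, 178, 8, 6], [344.5, 180.6]), (np.int32(114), [397, 180, 18, 10], [405.6, 184.5]), (np.int32(12), [252, 187, 4, 4], [253.6, 188.8]), (np.int32(24), [421, 186, 5, 6], [423.1, 188.5]),
[... 533 characters left out ...]
[120, 132, 46, 11], [141.8, 136.6]), (np.int32(75), [334, 139, 17, 8], [341.8, 142.3]), (np.int32(9), [349, 139, 4, 3], [350.7, 139.9]), (np.int32(9), [269, 158, 4, 3], [270.7, 158.9]), (np.int32(12), [263, 184, 4, 3], [264.5, 185.0]), (np.int32(71), [235, 188, 17, 6], [242.4, 190.6]), (np.int32(21), [222, 193, 6, 5], [224.5, 194.5]), (np.int32(589), [169, 225, 34, 50], [186.5, 259.3]), (np.int32(243), [349, 228, 23, 15], [359.9, 234.9]), (np.int32(22), [373, 231, 6, 5], [375.6, 232.7]), (np.int32(126), [250, 246, 22, 11], [260.5, 250.8]), (np.int32(44), [236, 255, 8, 7], [239.5, 257.8]), (np.int32(212), [175, 292, 27, 21], [187.7, 301.8]), (np.int32(82), [165, 317, 12, 11], [170.1, 321.8])]
```

View pics/wrist0.png

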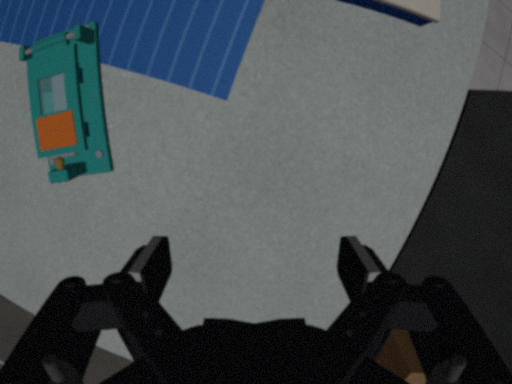

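>>> play_rows:
  deltas:
    - [10, 22, 0, 0, 0, -2, 85]
    - [20, 45, 0, 0, 0, -4, 85]
    - [20, 45, 0, 0, 0, -4, 85]
    - [22, 45, 0, 0, 0, -4, 85]
    - [22, 45, 0, 0, 0, -4, 85]
    - [22, 45, 0, 0, 0, -4, 85]
    - [22, 45, 0, 0, 0, -4, 85]
    - [22, 45, 0, 0, 0, -4, 85]

```text
clock: 1.15
position: [0.3723, -0.2495, 0.1935]
tool_rot: [2.841, 1.571, -0.481]
force: [0.8, -1.0, -0.8]
grip_width: 0.085
```

>>> play_rows:
  deltas:
    - [22, 45, 0, 0, 0, 0, 85]
    - [20, 40, 0, 0, 0, 0, 85]
    - [6, 14, 0, 0, 0, 0, 85]
    - [0, 0, 0, 0, 0, 0, 85]
    - [0, 0, 0, 0, 0, 0, 85]

```text
clock: 1.78
position: [0.4192, -0.1533, 0.1934]
tool_rot: [0.758, 1.57, -2.563]
force: [-0.3, -1.2, -0.7]
grip_width: 0.0849
```

```bash
cat >> h.py <<'E'
from scipy.spatial.transform import Rotation as Ro
import json
def wshot(tag):
    i=vision.camera_info('wrist'); s=telemetry.observe(); im=grab('wrist',tag+'.png')
    json.dump({k:np.array(v).tolist() for k,v in i.items() if k in('mtx','rvec','tvec')},open('pics/'+tag+'.json','w'))
    R=Ro.from_euler('xyz',s['tool_rot']).as_matrix()
    print(tag,'t',s['clock'],'tcp',s['position'].round(4),'jaw az',np.degrees(np.arctan2(R[1,1],R[0,1])).round(2),'x axis',R[:,0].round(4),'cam',ray('wrist',[[0,0]],i)[0].round(3))
    return im
def load(tag): return json.load(open('pics/'+tag+'.json'))
E
python3 -c "
from h import *
wshot('w1')"
```

```text
w1 t 1.775 tcp [ 0.4192 -0.1533  0.1934] jaw az -100.28 x axis [-4.e-04 -3.e-04 -1.e+00] cam [ 0.49  -0.166  0.374]
```

View pics/w1.png

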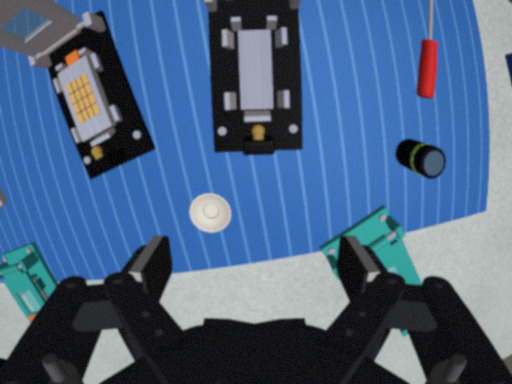

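The wrist view shows the empty clamp's base, with front corners at about (215,152) and (300,150), the light nest floor around (256,68) and the post at (259,140). The mate is in the loaded clamp at (85,92). I'll take a second view farther forward.

>>> play_rows:
  deltas:
    - [30, -5, 0, 0, 0, 0, 85]
    - [40, -7, 0, 0, 0, 0, 85]
    - [10, -2, 0, 0, 0, 0, 85]
    - [0, 0, 0, 0, 0, 0, 85]
    - [0, 0, 0, 0, 0, 0, 85]

```text
clock: 2.45
position: [0.4987, -0.1663, 0.1935]
tool_rot: [0.263, 1.57, -3.057]
force: [0.8, 0.1, 0.8]
grip_width: 0.085
```

```bash
python3 -c "
from h import *
wshot('w2')"
```

```text
w2 t 2.45 tcp [ 0.4987 -0.1663  0.1935] jaw az -100.23 x axis [-6.e-04 -1.e-04 -1.e+00] cam [ 0.57  -0.18   0.374]
```

View pics/w2.png

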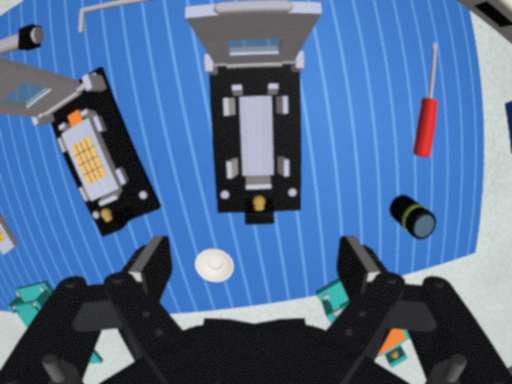

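```bash
cat >> h.py <<'E'
def base_fit(tag,c0,h0,z=.012,umax=60):
    im=cv2.imread('pics/'+tag+'.png'); hsv=cv2.cvtColor(im,cv2.COLOR_BGR2HSV); inf=load(tag)
    m=((hsv[...,2]<62)).astype(np.uint8)
    vv,uu=np.nonzero(m); P=plane('wrist',np.c_[uu,vv],z,inf)[:,:2]
    for _ in range(3):
        e=np.array([np.cos(h0),np.sin(h0)]);n=np.array([-e[1],e[0]])
        u=(P-c0)@e; v=(P-c0)@n
        ok=(abs(u)<.125)&(abs(v)<.075); u2,v2=u[ok],v[ok]
        L=[];H=[];
        for a in np.arange(-.085,umax/1000,.004):
            s=v2[(u2>=a)&(u2<a+.004)]
            if len(s)>5: L.append((a+.002,s.min())); H.append((a+.002,s.max()))
        L,H=np.array(L),np.array(H)
        def rob(A):
            for _ in range(4):
                p=np.polyfit(A[:,0],A[:,1],1); r=abs(A[:,1]-np.polyval(p,A[:,0])); A=A[r<=max(.0015,np.percentile(r,80))]
            return p
        pl,ph=rob(L),rob(H)
        F=[u2[(v2>=b)&(v2<b+.004)].min() for b in list(np.arange(-.048,-.026,.004))+list(np.arange(.026,.048,.004)) if ((v2>=b)&(v2<b+.004)).any()]
        f=np.median(F); w=ph[1]-pl[1]
        h0+=np.arctan((pl[0]+ph[0])/2); vm=(pl[1]+ph[1])/2
        c0=c0+e*(f+.112)+n*vm
    print(tag,'origin',c0.round(4),'head',np.degrees(h0).round(2),'width',round(w,4),'slopes',pl[0].round(4),ph[0].round(4),'front',np.round(F,4))
    return c0,h0
E
python3 - <<'E'
from h import *
for t in('w1','w2'):
  for c,h in(((.535,-.175),-10),((.555,.045),10.5)):
    base_fit(t,np.array(c),np.radians(h),umax=20)
E
```

```text
w1 origin [ 0.5428 -0.1772] head -8.22 width 0.1053 slopes 0.0006 -0.0014 front [-0.1122 -0.1122 -0.1121 -0.112  -0.1119 -0.1118 -0.1124 -0.1122 -0.1121
 -0.1119 -0.1117 -0.1115]
w1 origin [0.5589 0.0426] head 10.78 width 0.1087 slopes -0.0004 0.0028 front [-0.1123 -0.1125 -0.1119 -0.1121 -0.1122 -0.1123 -0.112  -0.112  -0.112
 -0.1121 -0.1121 -0.1121]
w2 origin [ 0.5432 -0.1774] head -8.27 width 0.105 slopes -0.0005 0.0019 front [-0.111  -0.1121 -0.112  -0.1119 -0.1117 -0.1116 -0.1111 -0.1124 -0.1123
 -0.1121 -0.1121 -0.112 ]
w2 origin [0.5555 0.0413] head 10.41 width 0.1085 slopes 0.0039 -0.0039 front [-0.1078 -0.1076 -0.1079 -0.1074 -0.1077 -0.1076 -0.1162 -0.1166 -0.1161
 -0.1164 -0.1163 -0.1166]
```

```bash
python3 - <<'E'
from h import *
im=cv2.imread('pics/w2.png');hsv=cv2.cvtColor(im,cv2.COLOR_BGR2HSV)
for r in(150,120): print(r,im[r,206:222].tolist(),'\n',im[r,292:308].tolist())
print('front',im[200:220,285].tolist())
E
```

```text
150 [[207, 128, 69], [207, 128, 68], [207, 127, 68], [208, 128, 68], [207, 127, 67], [204, 125, 65], [180, 110, 60], [118, 73, 40], [52, 35, 23], [26, 23, 23], [27, 25, 24], [29, 28, 29], [16, 15, 20], [19, 12, 10], [25, 22, 22], [19, 17, 15]] 
 [[30, 28, 32], [35, 34, 33], [28, 25, 29], [34, 30, 28], [22, 17, 22], [29, 25, 27], [36, 35, 32], [44, 30, 24], [89, 56, 32], [154, 99, 59], [196, 123, 70], [213, 132, 75], [213, 133, 73], [217, 137, 76], [214, 134, 75], [215, 136, 77]]
120 [[212, 133, 75], [218, 141, 84], [224, 155, 96], [224, 158, 104], [200, 140, 92], [148, 102, 67], [83, 56, 39], [35, 29, 20], [30, 27, 28], [30, 32, 30], [28, 23, 24], [29, 25, 26], [26, 24, 25], [30, 28, 28], [32, 29, 30], [28, 26, 27]] 
 [[35, 32, 32], [33, 32, 30], [37, 36, 35], [31, 29, 28], [35, 33, 31], [33, 30, 32], [35, 33, 33], [56, 41, 32], [114, 71, 44], [179, 112, 65], [210, 133, 78], [218, 139, 81], [223, 150, 93], [232, 167, 111], [236, 177, 119], [233, 171, 114]]
front [[23, 24, 20], [30, 30, 32], [20, 18, 19], [27, 24, 25], [24, 24, 28], [25, 20, 21], [26, 24, 25], [28, 23, 27], [30, 27, 26], [59, 37, 30], [120, 73, 42], [177, 108, 57], [202, 124, 64], [205, 125, 63], [208, 129, 69], [205, 125, 65], [207, 126, 67], [210, 129, 71], [208, 128, 69], [206, 126, 67]]
```

```bash
python3 - <<'E'
import cv2
a=cv2.imread('pics/w2.png')
cv2.imwrite('pics/w2c.png',cv2.hconcat([cv2.resize(a[50:230,195:325],None,fx=3,fy=3,interpolation=cv2.INTER_CUBIC),cv2.resize(a[50:230,40:170],None,fx=3,fy=3,interpolation=cv2.INTER_CUBIC)]))
E
```

```text
(no output)
```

View pics/w2c.png

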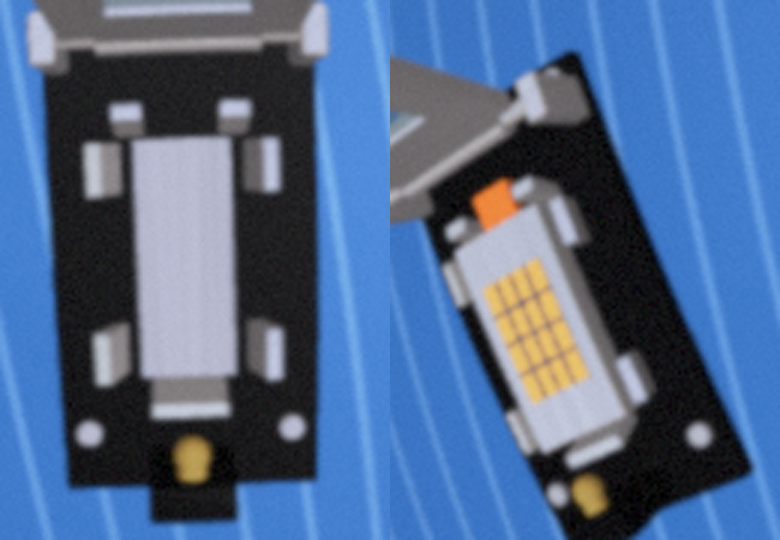

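```bash
sed -i 's/<62/<118/' h.py; python3 - <<'E'
from h import *
O={}
for t in('w1','w2'):
  O[t]=base_fit(t,np.array((.535,-.175)),np.radians(-10),umax=20)
g2=np.array([(132,138),(233,138),(237,375),(140,378)])/3+[195,50]
g1=np.array([(239,30),(270,30),(274,108),(240,110)],float)
V={}
for t,g in(('w1',g1),('w2',g2)):
    im=cv2.imread(f'pics/{t}.png',0)
    c=cv2.cornerSubPix(im,g.astype(np.float32).reshape(-1,1,2),(5,5),(-1,-1),(3,50,.01)).reshape(-1,2)
    print(t,g.round(1).tolist(),c.round(1).tolist()); V[t]=ray('wrist',c,load(t))
    P=plane('wrist',c,.02,load(t))[:,:2]; print(P.round(4).tolist(),'mean',P.mean(0).round(4))
    a=P[:2].mean(0)-P[2:].mean(0); print('head',np.degrees(np.arctan2(a[1],a[0])),'len',np.linalg.norm(a))
for k in range(4):
    p,e=tri([(V[t][0],V[t][1][k]) for t in V]); print(p.round(4),np.round(e,4))
E
```

```text
w1 origin [ 0.5416 -0.177 ] head -8.24 width 0.1078 slopes 0.0006 -0.0004 front [-0.1122 -0.1121 -0.1121 -0.112  -0.1118 -0.1117 -0.1124 -0.1123 -0.1121
 -0.1119 -0.1117 -0.1116]
w2 origin [ 0.5428 -0.1773] head -8.13 width 0.107 slopes 0.0038 -0.0027 front [-0.1121 -0.1119 -0.1118 -0.1129 -0.1128 -0.1127 -0.1121 -0.1119 -0.1118
 -0.1117 -0.1116 -0.1129]
w1 [[239.0, 30.0], [270.0, 30.0], [274.0, 108.0], [240.0, 110.0]] [[236.3000030517578, 31.100000381469727], [269.79998779296875, 28.5], [272.6000061035156, 108.19999694824219], [239.1999969482422, 108.0999984741211]]
[[0.5779, -0.1616], [0.5741, -0.2008], [0.4784, -0.187], [0.4855, -0.1483]] mean [ 0.529  -0.1744]
head -8.207070375980413 len 0.09498377794723101
w2 [[239.0, 96.0], [272.7, 96.0], [274.0, 175.0], [241.7, 176.0]] [[237.8000030517578, 97.0999984741211], [271.1000061035156, 95.19999694824219], [273.70001220703125, 173.1999969482422], [240.39999389648438, 173.10000610351562]]
[[0.5781, -0.1621], [0.5735, -0.2009], [0.4796, -0.1882], [0.487, -0.1481]] mean [ 0.5295 -0.1748]
head -8.188215574044852 len 0.0934316122443626
[ 0.5782 -0.1618  0.0187] [0.0002 0.0002]
[ 0.5734 -0.2006  0.0227] [0.0001 0.0001]
[ 0.4782 -0.1879  0.0141] [0.0005 0.0005]
[ 0.4854 -0.1477  0.0135] [0.0002 0.0002]
```

```bash
python3 - <<'E'
from h import *
pts=np.array([(191,403),(126,119),(235,118),(104,170),(260,165),(113,357),(264,350)])/3+[195-.33,50-.33]
P=plane('wrist',pts,.034,load('w2'))[:,:2]
h=np.radians(-8.2);e=np.array([np.cos(h),np.sin(h)]);n=np.array([-e[1],e[0]])
c=np.array([.5292,-.1746])
for p in P: print(((p-c)@e).round(4),((p-c)@n).round(4))
# loaded: mate corners top z=.036
a=np.array([(456,255),(545,207),(634,415),(548,452)])-[390,0];a=a/3+[40-.33,50-.33]
Q=plane('wrist',a,.036,load('w2'))[:,:2];print('mate',Q.round(4).tolist(),Q.mean(0))
b=Q[:2].mean(0)-Q[2:].mean(0);print(np.degrees(np.arctan2(b[1],b[0])),np.linalg.norm(b))
E
```

```text
-0.0563 -0.0012
0.0554 0.0196
0.0543 -0.0213
0.0363 0.0287
0.0362 -0.0302
-0.0365 0.0287
-0.0357 -0.0304
mate [[0.5871, 0.0748], [0.5949, 0.0221], [0.4999, 0.0046], [0.4912, 0.054]] [0.54326175 0.03887598]
11.385970562074213 0.097350975891278
```

>>> play_rows:
  deltas:
    - [-20, 22, 0, 0, 0, 3, 85]
    - [-20, 40, 0, 0, 0, 5, 85]
    - [-20, 40, 0, 0, 0, 5, 85]
    - [-13, 40, 0, 0, 0, 5, 85]
    - [0, 30, 0, 0, 0, 0, 85]
    - [0, 10, 0, 0, 0, 0, 85]
    - [0, 0, 0, 0, 0, 0, 85]
    - [0, 0, 0, 0, 0, 0, 85]

```text
clock: 3.5
position: [0.4267, 0.0149, 0.1934]
tool_rot: [0.87, 1.57, -2.136]
force: [-0.3, -0.3, -0.7]
grip_width: 0.0851
```

```bash
python3 -c "
from h import *
wshot('w3')
base_fit('w3',np.array((.555,.043)),np.radians(10.5),umax=20)"
```

```text
w3 t 3.5 tcp [0.4267 0.0149 0.1934] jaw az -82.26 x axis [-2.e-04 -3.e-04 -1.e+00] cam [0.498 0.024 0.374]
w3 origin [0.5576 0.045 ] head 10.79 width 0.108 slopes -0.0023 0.0024 front [-0.1113 -0.1124 -0.1123 -0.112  -0.1119 -0.1117 -0.1124 -0.1123 -0.112
 -0.1117 -0.1115 -0.1123]
```

>>> play_rows:
  deltas:
    - [0, 25, 0, 0, 0, 2, 85]
    - [-2, 45, 0, 0, 0, 3, 85]
    - [-3, 50, 0, 0, 0, 3, 85]
    - [-4, 50, 0, 0, 0, 3, 85]
    - [-4, 50, 0, 0, 0, 3, 85]
    - [-3, 40, 0, 0, 0, 2, 85]
    - [0, 20, 0, 0, 0, 0, 85]
    - [0, 0, 0, 0, 0, 0, 85]

```text
clock: 4.55
position: [0.411, 0.2961, 0.1932]
tool_rot: [-0.125, 1.57, -2.851]
force: [0.2, -0.4, -0.8]
grip_width: 0.085
```

```bash
python3 -c "
from h import *
wshot('w4')"
```

```text
w4 t 4.55 tcp [0.411  0.2961 0.1932] jaw az -66.19 x axis [-5.e-04 -2.e-04 -1.e+00] cam [0.477 0.325 0.374]
```

>>> play_rows:
  deltas:
    - [20, 10, 0, 0, 0, 0, 85]
    - [30, 10, 0, 0, 0, 0, 85]
    - [20, 10, 0, 0, 0, 0, 85]
    - [0, 0, 0, 0, 0, 0, 85]
    - [0, 0, 0, 0, 0, 0, 85]

```text
clock: 5.22
position: [0.4806, 0.3246, 0.1934]
tool_rot: [0.766, 1.57, -1.962]
force: [-0.1, 0.0, -0.8]
grip_width: 0.0852
```

```bash
python3 - <<'E'
from h import *
wshot('w5')
a,b=[cv2.imread(f'pics/{t}.png') for t in('w4','w5')]
cv2.imwrite('pics/w45.png',cv2.resize(cv2.hconcat([a[:,100:420],b[:,100:420]]),None,fx=1.2,fy=1.2))
E
```

```text
w5 t 5.225 tcp [0.4806 0.3246 0.1934] jaw az -66.26 x axis [-3.e-04 -8.e-04 -1.e+00] cam [0.546 0.354 0.374]
```

View pics/w45.png

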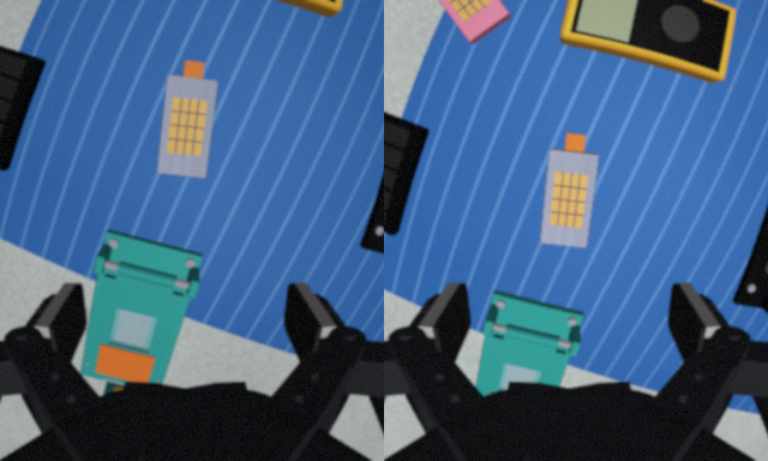

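The two views show the carrier at px (256,105) in w4 and (254,166) in w5. Its orange tab points up and the turquoise decoy is below it. Next I'll get its pose and height.

```bash
cat >> h.py <<'E'
def carrier(tag,guess,z=.016,rad=40):
    im=cv2.imread(f'pics/{tag}.png'); hsv=cv2.cvtColor(im,cv2.COLOR_BGR2HSV);inf=load(tag)
    bg=(hsv[...,0]>98)&(hsv[...,0]<125)&(hsv[...,1]>90)
    m=(~bg).astype(np.uint8); yy,xx=np.mgrid[:384,:512]; m[np.hypot(xx-guess[0],yy-guess[1])>60]=0
    k,l,s,c=cv2.connectedComponentsWithStats(m); m=(l==l[guess[1],guess[0]]).astype(np.uint8)
    body=cv2.morphologyEx(m,cv2.MORPH_OPEN,np.ones((21,21),np.uint8))
    cn=max(cv2.findContours(body,0,cv2.CHAIN_APPROX_NONE)[0],key=len).reshape(-1,2).astype(float)
    tm=(cv2.inRange(hsv,(3,120,110),(14,255,255))>0)&(m>0)&(cv2.dilate(body,np.ones((3,3)))==0)
    ty,tx=np.nonzero(tm); tab=np.array([tx.mean(),ty.mean()])
    P=plane('wrist',cn,z,inf)[:,:2]; r=cv2.minAreaRect((P*1000).astype(np.float32))
    t=plane('wrist',[tab],.008,inf)[0,:2]; h=np.array(t)-np.array(r[0])/1000
    ang=r[2] if r[1][0]>r[1][1] else r[2]+90
    raw=np.degrees(np.arctan2(h[1],h[0])); ang+=180*round((raw-ang)/180)
    print(tag,'c',np.round(r[0],1),'size',np.round(r[1],1),'ang',round(ang,2),'tab',t.round(4),'raw',raw.round(1),'d',np.linalg.norm(h).round(4))
    cm=cv2.minAreaRect(cn.astype(np.float32)); return ray('wrist',cv2.boxPoints(cm),inf),np.array(r[0])/1000,ang
E
python3 - <<'E'
from h import *
A=carrier('w4',(256,105))[0];B=carrier('w5',(254,166))[0]
for k in range(4): print(tri([(A[0],A[1][k]),(B[0],B[1][k])]))
E
```

```text
w4 c [474.7 322. ] size [102.4  50.1] ang 17.21 tab [0.5311 0.3398] raw 17.5 d 0.0591
w5 c [475.  322.4] size [102.   50.2] ang 17.2 tab [0.5306 0.3399] raw 17.4 d 0.0582
(array([0.41791084, 0.33111712, 0.01362329]), [np.float64(0.00011655103794891208), np.float64(0.00011655103794896795)])
(array([0.51595928, 0.36137322, 0.01655973]), [np.float64(0.0001830973048941044), np.float64(0.00018309730489409642)])
(array([0.53130193, 0.31396834, 0.0143514 ]), [np.float64(0.000339517986771144), np.float64(0.00033951798677096974)])
(array([0.43352392, 0.28093932, 0.01266592]), [np.float64(0.000657162298277415), np.float64(0.0006571622982773998)])
```

>>> play_rows:
  deltas:
    - [-3, -1, -20, 0, 0, -3.5, 85]
    - [-3, -1, -40, 0, 0, -3, 85]
    - [0, 0, -45, 0, 0, 0, 85]
    - [0, 0, -40, 0, 0, 0, 85]
    - [0, 0, -25, 0, 0, 0, 85]
    - [0, 0, -10, 0, 0, 0, 85]
    - [0, 0, 0, 0, 0, 0, 85]
    - [0, 0, 0, 0, 0, 0, 85]

```text
clock: 6.28
position: [0.4753, 0.3243, 0.0147]
tool_rot: [-2.831, 1.569, 0.613]
force: [0.6, -0.2, -0.5]
grip_width: 0.0851
```

```bash
python3 -c "
from h import *
wshot('w6');print(telemetry.observe()['force'])"
```

```text
w6 t 6.275 tcp [0.4753 0.3243 0.0147] jaw az -72.7 x axis [ 1.3e-03  9.0e-04 -1.0e+00] cam [0.544 0.345 0.195]
[-1.51899785 -0.25328437  1.29000128]
```

>>> play_rows:
  deltas:
    - [0, -2, -11, 0, 0, 0, 85]
    - [0, 0, 0, 0, 0, 0, 85]
    - [0, 0, 0, 0, 0, 0, 60]
    - [0, 0, 0, 0, 0, 0, 44]
    - [0, 0, 0, 0, 0, 0, 44]
    - [0, 0, 0, 0, 0, 0, 44]
    - [0, 0, 0, 0, 0, 0, 44]
  grip_force: 50

```text
clock: 7.2
position: [0.4748, 0.322, 0.0025]
tool_rot: [2.514, 1.571, -0.326]
force: [-0.6, -0.3, 0.1]
grip_width: 0.0442
```

```bash
python3 -c "
from h import *
im=wshot('w7');print(telemetry.observe()['force'],telemetry.observe()['grip_width']);s=grab('side');sc=grab('scene')
a=im[:,100:420];b=cv2.resize(s[210:290,200:320],(480,320));c=cv2.resize(sc[130:210,280:400],(480,320))
o=np.zeros((384,800,3),np.uint8);o[:,:320]=a;o[:320,320:]=b
cv2.imwrite('pics/g.png',cv2.cvtColor(o,cv2.COLOR_RGB2BGR))"
```

```text
w7 t 7.2 tcp [0.4748 0.322  0.0025] jaw az -72.69 x axis [ 0. -0. -1.] cam [0.543 0.343 0.183]
[-0.24621304 -0.29064864 -0.1920304 ] 0.04394574396907709
```

View pics/g.png

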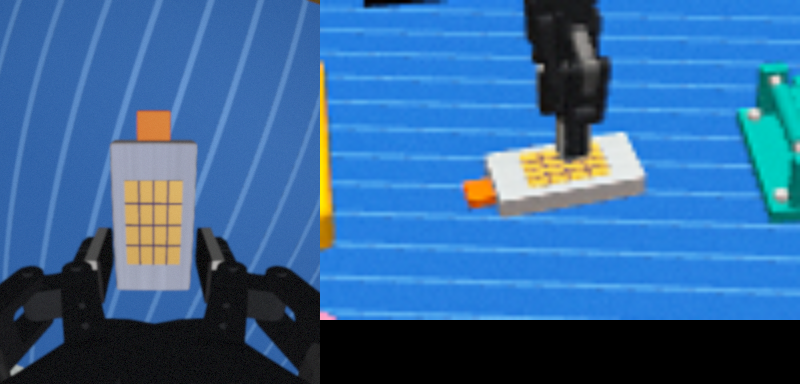

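```bash
python3 -c "
from h import *
i=vision.camera_info('side')
for p in [(.4748,.322,.0025),(.482,.346,.0025),(.467,.298,.0025),(.4748,.322,.076)]:
  q=cv2.projectPoints(np.array([p]),i['rvec'],i['tvec'],np.array(i['mtx']),None)[0].ravel();print(p,q.round(1),((q-[200,210])*4+[320,0]).round(0))
t=load('w7');carrier('w7',(256,215))
"
```

```text
(0.4748, 0.322, 0.0025) [260.7 254.6] [563. 178.]
(0.482, 0.346, 0.0025) [257.7 260.4] [551. 202.]
(0.467, 0.298, 0.0025) [263.9 249. ] [576. 156.]
(0.4748, 0.322, 0.076) [260.7 232.9] [563.  92.]h.py:64: RuntimeWarning: Mean of empty slice.
  ty,tx=np.nonzero(tm); tab=np.array([tx.mean(),ty.mean()])
  ret = ret.dtype.type(ret / rcount)
Traceback (most recent call last):
  File "h.py", line 68, in carrier
    raw=np.degrees(np.arctan2(h[1],h[0])); ang+=180*round((raw-ang)/180)
                                                    ~~~~~^^^^^^^^^^^^^^^
ValueError: cannot convert float NaN to integer
```

```bash
python3 -c "
from h import *
i=load('w7')
px=np.array([(154,222),(153,126),(112,142),(196,142),(190,289),(117,289)])+[100,0]
for z in(.016,.026,.036): print(z,plane('wrist',px,z,i).round(4)[:,:2].tolist())
R=cv2.Rodrigues(np.array(i['rvec']))[0]
for p in [(.4748,.322,.0025),(.482,.346,.0075),(.467,.298,.0075)]:
  c=R@np.array(p)+np.array(i['tvec']).ravel(); th=np.arctan2(np.hypot(c[0],c[1]),c[2]);K=np.array(i['mtx'])
  print(p,(K[0,0]*th*c[:2]/np.hypot(c[0],c[1])+K[:2,2]).round(0))
print(telemetry.observe())
"
```

```text
0.016 [[0.4752, 0.3218], [0.5302, 0.3396], [0.5147, 0.3592], [0.529, 0.3136], [0.4342, 0.2831], [0.4192, 0.3309]]
0.026 [[0.4793, 0.3231], [0.531, 0.3398], [0.5165, 0.3582], [0.5298, 0.3154], [0.4407, 0.2867], [0.4267, 0.3317]]
0.036 [[0.4834, 0.3244], [0.5318, 0.34], [0.5182, 0.3573], [0.5307, 0.3172], [0.4473, 0.2903], [0.4341, 0.3324]]
(0.4748, 0.322, 0.0025) [254. 214.]
(0.482, 0.346, 0.0075) [220. 196.]
(0.467, 0.298, 0.0075) [285. 238.]
{'clock': 7.35, 'qpos': array([-0.47736292,  0.72202978, -0.3148231 ,  1.85365919,  0.35902943,
        0.62162503, -2.28188564]), 'qd': array([-8.02953820e-04,  6.84923702e-04, -3.35702028e-04,  8.69787478e-04,
       -1.79560680e-03,  5.45016359e-05,  8.41680441e-04]), 'joint_efforts': array([ 2.23203730e-03, -9.67009664e+01, -5.05224958e+00, -2.36858708e+01,
        1.16166097e-02,  1.16912237e-03,  3.73962928e-05]), 'position': array([0.47482983, 0.32200064, 0.00249547]), 'tool_rot': array([-1.91606198,  1.57075523,  1.52761185]), 'force': array([ 0.49331435, -0.30575828, -0.26586986]), 'moment': array([-0.04585964,  0.00440707,  0.04136937]), 'grip_width': 0.043964149784189596}
```

```bash
python3 -c "
from h import *
i=load('w7');c,d=ray('wrist',[(208,230),(299,230),(204,290),(310,290)],i)
e=np.array([.955,.297,0]);t=np.array([.4748,.322,.0025])
for off in(0,.011):
  k=((t+off*e-c)@e)/(d@e); P=c+d*k[:,None]; print(P.round(4), ((P-t)@[.297,-.955,0]).round(4))
c,d=ray('side',[(200+255/4,210+156/4)]); j=np.array([.297,-.955,0]); 
for s in(-.025,.025): q=t+s*j; k=((q-c)@j)/(d@j); print('side finger tip',(c+d*k[:,None]).round(4))
"; 
```

```text
[[0.467  0.3471 0.0276]
 [0.4826 0.2969 0.0274]
 [0.4689 0.3409 0.0858]
 [0.4816 0.3002 0.0859]] [-0.0263  0.0263 -0.0198  0.0228]
[[0.4787 0.3465 0.0513]
 [0.4919 0.304  0.0512]
 [0.4803 0.3413 0.1007]
 [0.491  0.3068 0.1008]] [-0.0223  0.0223 -0.0168  0.0193]
side finger tip [[0.4659 0.3454 0.0415]]
side finger tip [[ 0.4676  0.2936 -0.0012]]
```

>>> play_rows:
  deltas:
    - [0, 0, 0, 0, 0, 0, 85]
    - [0, 0, 0, 0, 0, 0, 85]
    - [0, 0, 0, 0, 0, 0, 85]
    - [0, 0, -5, 0, 0, 0, 85]
    - [0, 0, -4, 0, 0, 0, 85]
    - [0, 0, 0, 0, 0, 0, 60]
    - [0, 0, 0, 0, 0, 0, 54]
    - [0, 0, 0, 0, 0, 0, 54]

```text
clock: 8.35
position: [0.4749, 0.322, -0.0064]
tool_rot: [-2.726, 1.571, 0.718]
force: [0.2, -0.7, 0.6]
grip_width: 0.0539
```

```bash
python3 -c "
from h import *
im=wshot('w8');s=telemetry.observe();print(s['force'],s['grip_width']);s=grab('side','s8.png');sc=grab('scene','sc8.png')
o=np.zeros((600,800,3),np.uint8)
o[:,:400]=cv2.resize(s[210:285,235:285],(400,600),interpolation=2);o[:300,400:]=cv2.resize(sc[140:200,300:380],(400,300),interpolation=2);o[300:,400:]=cv2.resize(im[150:300,156:356],(400,300))
cv2.imwrite('pics/g2.png',cv2.cvtColor(o,cv2.COLOR_RGB2BGR))"
```

```text
w8 t 8.35 tcp [ 0.4749  0.322  -0.0064] jaw az -72.69 x axis [ 2.e-04  1.e-04 -1.e+00] cam [0.543 0.343 0.174]
[-0.16062384 -0.23518374  0.23824566] 0.054032326364315646
```

View pics/g2.png

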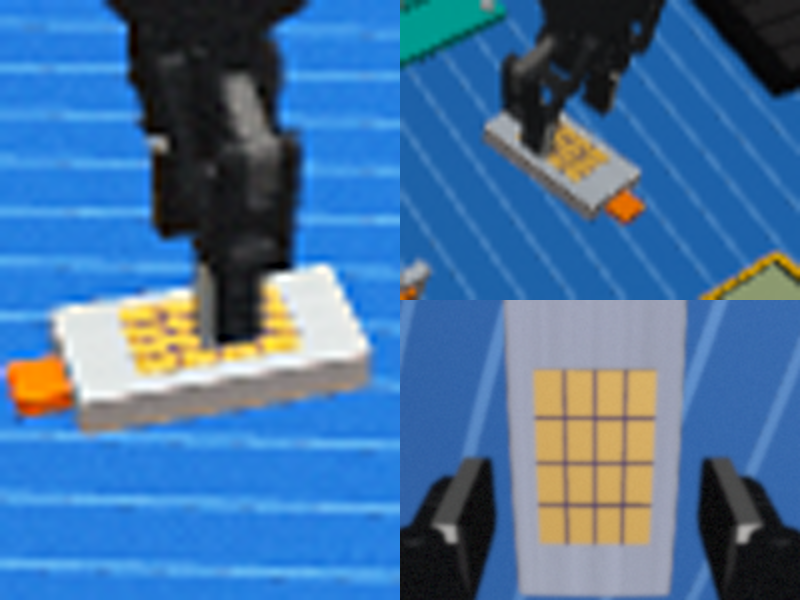

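```bash
python3 -c "
from h import *
t=np.array([.4749,.322,-.0064]);j=np.array([.297,-.955,0]);e=np.array([.955,.297,0])
for n,pts,inf in(('side',[(235+235/8,210+340/8),(235+175/8,210+235/8)],None),('scene',[(300+535/5-80,140+150/5),(300+(600-400)/5,140+108/5)],None)):
  c,d=ray(n,pts,inf)
  for s in(-.032,.032):
    q=t+s*j; k=((q-c)@j)/(d@j); print(n,s,(c+d*k[:,None]).round(4).tolist())
c,d=ray('wrist',[(201,230),(199,230),(306,230)],load('w8'))
for off in(-.011,0,.011):
  k=((t+off*e-c)@e)/(d@e); P=c+d*k[:,None]; print(P.round(4).tolist(), ((P-t)@j).round(4))
"
```

```text
side -0.032 [[0.464, 0.3521, 0.0354], [0.483, 0.358, 0.0825]]
side 0.032 [[0.4661, 0.2858, -0.0202], [0.4867, 0.2921, 0.0308]]
scene -0.032 [[0.4245, 0.3398, -0.0455], [0.4682, 0.3534, 0.0348]]
scene 0.032 [[0.4859, 0.2919, 0.0373], [0.5266, 0.3046, 0.1121]]
[[0.454, 0.3523, -0.0049], [0.4536, 0.3536, -0.0048], [0.4748, 0.2853, -0.0051]] [-0.0351 -0.0365  0.035 ]
[[0.4659, 0.3511, 0.0189], [0.4655, 0.3522, 0.0189], [0.4839, 0.293, 0.0187]] [-0.0304 -0.0316  0.0304]
[[0.4778, 0.3499, 0.0427], [0.4775, 0.3508, 0.0427], [0.493, 0.3007, 0.0425]] [-0.0258 -0.0268  0.0257]
```

Both outside cameras agree that the fingertips stand at z≈0.034 above the carrier, though the reported TCP is at z=-0.006. The finger length does not match the text, so I go by what the cameras measure and lower in steps while watching the force.

>>> play_rows:
  deltas:
    - [0, 0, 0, 0, 0, 0, 75]
    - [0, 0, -5, 0, 0, 0, 75]
    - [0, 0, -6, 0, 0, 0, 75]
    - [0, 0, -5, 0, 0, 0, 75]
    - [0, 0, 0, 0, 0, 0, 58]
    - [0, 0, 0, 0, 0, 0, 56]
    - [0, 0, 0, 0, 0, 0, 56]

```text
clock: 9.38
position: [0.4749, 0.3221, -0.0224]
tool_rot: [-2.699, 1.57, 0.745]
force: [1.0, -0.0, -0.8]
grip_width: 0.0556
```

```bash
python3 -c "
from h import *
im=wshot('w9');s=telemetry.observe();print(s['force'],s['grip_width']);s=grab('side','s9.png');sc=grab('scene','sc9.png')
o=np.zeros((600,800,3),np.uint8)
o[:,:400]=cv2.resize(s[210:285,235:285],(400,600),interpolation=2);o[:300,400:]=cv2.resize(sc[140:200,300:380],(400,300),interpolation=2);o[300:,400:]=cv2.resize(im[150:300,156:356],(400,300))
cv2.imwrite('pics/g3.png',cv2.cvtColor(o,cv2.COLOR_RGB2BGR))"
```

```text
w9 t 9.375 tcp [ 0.4749  0.3221 -0.0224] jaw az -72.69 x axis [ 2.e-04  2.e-04 -1.e+00] cam [0.544 0.343 0.158]
[ 0.55707955 -1.13963152  0.07893746] 0.05612677750615151
```

View pics/g3.png

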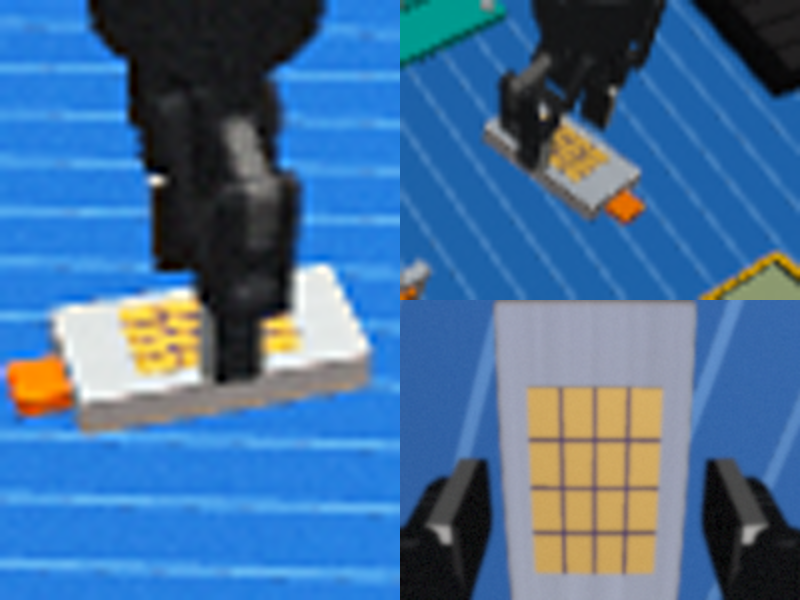

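The tips are now about 18 mm above the bench and straddle the carrier evenly. I'll lower another 12 mm and close.

>>> play_rows:
  deltas:
    - [0, 0, 0, 0, 0, 0, 68]
    - [0, 0, -6, 0, 0, 0, 68]
    - [0, 0, -6, 0, 0, 0, 68]
    - [0, 0, 0, 0, 0, 0, 56]
    - [0, 0, 0, 0, 0, 0, 40]
    - [0, 0, 0, 0, 0, 0, 40]
    - [0, 0, 0, 0, 0, 0, 40]
    - [0, 0, 0, 0, 0, 0, 40]
  grip_force: 50

```text
clock: 10.52
position: [0.4748, 0.322, -0.0345]
tool_rot: [-1.717, 1.571, 1.726]
force: [-0.9, -0.7, -0.6]
grip_width: 0.0487
```

>>> play_rows:
  deltas:
    - [0, 0, 10, 0, 0, 0, 40]
    - [0, 0, 30, 0, 0, 0, 40]
    - [0, 0, 40, 0, 0, 0, 40]
    - [0, 0, 30, 0, 0, 0, 40]
    - [-5, -20, 0, 0, 0, -2, 40]
    - [-10, -40, 0, 0, 0, -4, 40]
    - [-10, -48, 0, 0, 0, -4, 40]
    - [-8, -48, 0, 0, 0, -4, 40]

```text
clock: 11.52
position: [0.4414, 0.1647, 0.0762]
tool_rot: [-2.975, 1.57, 0.222]
force: [1.7, 0.4, -1.1]
grip_width: 0.0488
```

>>> play_rows:
  deltas:
    - [-8, -48, 0, 0, 0, -4, 40]
    - [-4, -48, 0, 0, 0, -4, 40]
    - [5, -50, 0, 0, 0, -3.4, 40]
    - [20, -48, 0, 0, 0, 0, 40]
    - [20, -45, 0, 0, 0, 0, 40]
    - [20, -40, 0, 0, 0, 0, 40]
    - [20, -40, 0, 0, 0, 0, 40]
    - [13, -22, 0, 0, 0, 0, 40]

```text
clock: 12.52
position: [0.5283, -0.1774, 0.0761]
tool_rot: [2.685, 1.57, -0.6]
force: [-0.6, 0.9, -1.5]
grip_width: 0.049
```

>>> play_rows:
  deltas:
    - [0, 0, 0, 0, 0, 0, 40]
    - [0, 0, 0, 0, 0, 0, 40]

```text
clock: 12.78
position: [0.5275, -0.1742, 0.0758]
tool_rot: [-1.323, 1.57, 1.678]
force: [0.8, 0.6, -1.6]
grip_width: 0.0486
```

```bash
python3 - <<'E'
from h import *
wshot('w10');print(telemetry.observe()['grip_width'],telemetry.observe()['force'])
cv2.imwrite('pics/w10c.png',cv2.resize(cv2.imread('pics/w10.png')[:330,80:430],None,fx=1.6,fy=1.6))
E
```

```text
w10 t 12.775 tcp [ 0.5275 -0.1742  0.0758] jaw az -98.06 x axis [-0.e+00  4.e-04 -1.e+00] cam [ 0.599 -0.185  0.256]
0.04814773842487066 [ 0.36929706  0.50397515 -1.19302702]
```

View pics/w10c.png

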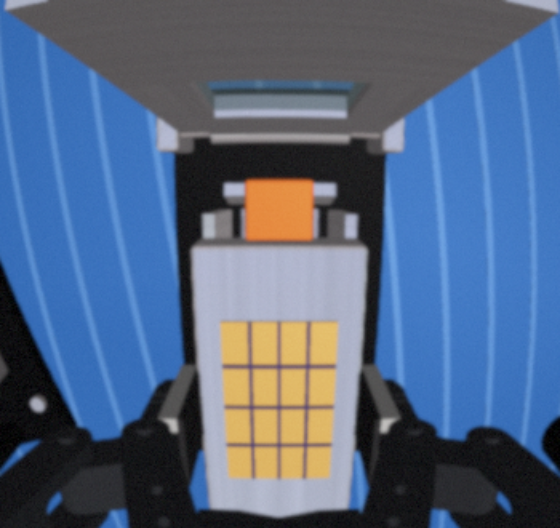

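```bash
python3 - <<'E'
from h import *
i=load('w10'); f=lambda p,z:plane('wrist',np.array(p)/1.6+[80-.3,-.3],z,i)[:,:2]
im=cv2.imread('pics/w10.png');g=cv2.cvtColor(im,cv2.COLOR_BGR2HSV)
m=cv2.inRange(g,(15,80,120),(30,255,255));k,l,s,c=cv2.connectedComponentsWithStats(cv2.morphologyEx(m,cv2.MORPH_CLOSE,np.ones((5,5))))
j=1+np.argmax(s[1:,4]);cn=cv2.findContours((l==j).astype(np.uint8),0,1)[0][0].reshape(-1,2)
r=cv2.minAreaRect((plane('wrist',cn,.1265,i)[:,:2]*1000).astype(np.float32));print('chip',r)
e=f([(192,248),(366,248)],.1263);print('hinge end',e.round(4),e.mean(0),np.linalg.norm(e[0]-e[1]))
t=f([(245,180),(312,180)],.1183);print('tab end',t.round(4),t.mean(0),np.linalg.norm(t[0]-t[1]))
ch=f([(221,321),(337,320),(333,478),(227,478)],.1265);print(ch.round(4),ch.mean(0))
d=ch[:2].mean(0)-ch[2:].mean(0);print('head',np.degrees(np.arctan2(d[1],d[0])))
gg=f([(224,190),(336,190)],.034);print('slot guides outer',gg.round(4),gg.mean(0))
h=np.radians(-8.2);u=np.array([np.cos(h),np.sin(h)]);n=np.array([-u[1],u[0]]);N=np.array([.5285,-.175])
for nm,p in(('end',e.mean(0)),('tab',t.mean(0)),('chip',ch.mean(0)),('guides',gg.mean(0))): print(nm,((p-N)@u).round(4),((p-N)@n).round(4))
E
```

```text
chip ((526.4505004882812, -174.66537475585938), (33.789459228515625, 55.85775375366211), 81.96987915039062)
hinge end [[ 0.579  -0.1575]
 [ 0.5723 -0.2057]] [ 0.57564788 -0.18163742] 0.048689081176438234
tab end [[ 0.5952 -0.1745]
 [ 0.5926 -0.1936]] [ 0.59389923 -0.18406233] 0.019248309705176485
[[ 0.5567 -0.162 ]
 [ 0.5524 -0.1953]
 [ 0.4957 -0.1889]
 [ 0.5008 -0.1533]] [ 0.52640737 -0.17487928]
head -7.654901971571059
slot guides outer [[ 0.59   -0.1578]
 [ 0.5827 -0.2095]] [ 0.58636785 -0.18365638]
end 0.0476 0.0002
tab 0.066 0.0004
chip -0.0021 -0.0002
guides 0.0585 -0.0003
```

>>> play_rows:
  deltas:
    - [2, -0.5, -10, 0, 0, 0, 40]
    - [0, 0, -20, 0, 0, 0, 40]
    - [0, 0, -20, 0, 0, 0, 40]
    - [0, 0, -15, 0, 0, 0, 40]
    - [0, 0, -10, 0, 0, 0, 40]
    - [0, 0, -5, 0, 0, 0, 40]
    - [0, 0, -5, 0, 0, 0, 40]
    - [0, 0, 0, 0, 0, 0, 40]

```text
clock: 13.82
position: [0.5298, -0.1755, -0.0095]
tool_rot: [-3.005, 1.571, -0.004]
force: [0.5, -0.4, -1.4]
grip_width: 0.0485
```

>>> play_rows:
  deltas:
    - [0, 0, -2, 0, 0, 0, 40]
    - [0, 0, -2, 0, 0, 0, 40]
    - [0, 0, 0, 0, 0, 0, 40]

```text
clock: 14.2
position: [0.5298, -0.1755, -0.0136]
tool_rot: [-0.022, 1.571, 2.979]
force: [1.3, -1.0, -1.4]
grip_width: 0.0486
```

>>> play_rows:
  deltas:
    - [0, 0.5, -1, 0, 0, 0, 40]
    - [0, 0, 0, 0, 0, 0, 52]
    - [0, 0, 0, 0, 0, 0, 62]
    - [0, 0, 0, 0, 0, 0, 66]
    - [0, 0, 0, 0, 0, 0, 66]

```text
clock: 14.82
position: [0.5298, -0.175, -0.0145]
tool_rot: [-2.431, 1.571, 0.569]
force: [-0.8, 0.5, -0.0]
grip_width: 0.0657
```

>>> play_rows:
  deltas:
    - [0, 0, 10, 0, 0, 0, 66]
    - [0, 0, 20, 0, 0, 0, 66]
    - [-10, 1, 40, 0, 0, 0, 66]
    - [-20, 3, 40, 0, 0, 0, 66]
    - [-20, 3, 40, 0, 0, 0, 40]
    - [0, 0, 30, 0, 0, 0, 0]
    - [0, 0, 0, 0, 0, 0, 0]
    - [0, 0, 0, 0, 0, 0, 0]

```text
clock: 15.82
position: [0.4796, -0.168, 0.1654]
tool_rot: [0.975, 1.571, -2.308]
force: [-0.1, -0.5, -0.4]
grip_width: 0.0002
```

```bash
python3 - <<'E'
from h import *
wshot('w11'); i=load('w11')
im=cv2.imread('pics/w11.png');g=cv2.cvtColor(im,cv2.COLOR_BGR2HSV)
for nm,lo,hi,z in(('chip',(15,80,120),(30,255,255),.0365),('tab',(3,120,110),(14,255,255),.028)):
  m=cv2.morphologyEx(cv2.inRange(g,lo,hi),cv2.MORPH_CLOSE,np.ones((5,5)));k,l,s,c=cv2.connectedComponentsWithStats(m)
  for j in range(1,k):
    if s[j,4]>80:
      cn=cv2.findContours((l==j).astype(np.uint8),0,1)[0][0].reshape(-1,2);P=plane('wrist',cn,z,i)[:,:2]
      r=cv2.minAreaRect((P*1000).astype(np.float32));print(nm,c[j].round(0),np.round(r[0],1),np.round(r[1],1),round(r[2],1))
cv2.imwrite('pics/w11c.png',cv2.resize(im[:330,80:430],None,fx=1.6,fy=1.6))
E
```

```text
w11 t 15.825 tcp [ 0.4796 -0.168   0.1654] jaw az -98.09 x axis [-1.e-04 -1.e-04 -1.e+00] cam [ 0.551 -0.179  0.346]
chip [254.  67.] [ 587.1 -183.9] [16.3 13.7] 82.0
chip [254. 122.] [ 529.2 -175.2] [32.5 53.5] 82.0
chip [ 72. 143.] [544.8  42.4] [54.6 33.4] 11.1
chip [254. 195.] [ 450.7 -164.6] [13.1 17.3] 81.9
chip [ 88. 203.] [468.8  40.1] [16.2 15.1] 26.5
tab [254.  66.] [ 588.2 -184. ] [21.  16.3] 82.0
tab [60. 97.] [604.5  52.6] [16.3 23.8] 12.1
tab [ 39. 348.] [180.8 315. ] [43.3 66.9] 9.7
```

View pics/w11c.png

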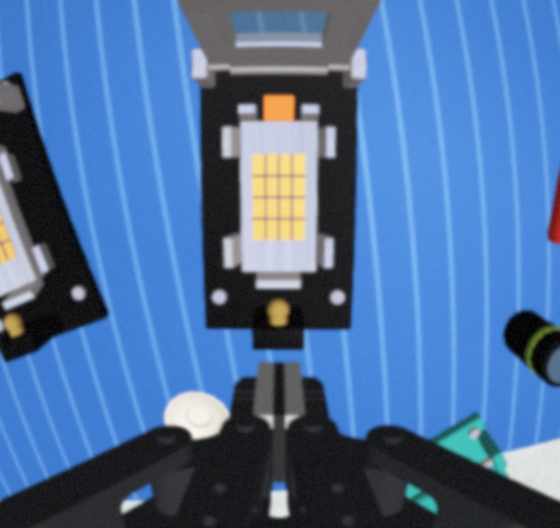

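The carrier is seated: chip centre at (0.5292,-0.1752), heading -8°, level with the nest, tab in the gap. Next I go up and over, behind the empty clamp's cover, with the fingers shut.

>>> play_rows:
  deltas:
    - [0, 0, 30, 0, 0, 0, 0]
    - [0, 0, 40, 0, 0, 0, 0]
    - [25, -4, 0, 0, 0, 0, 0]
    - [45, -6, 0, 0, 0, 0, 0]
    - [50, -7, 0, 0, 0, 0, 0]
    - [50, -7, 0, 0, 0, 0, 0]
    - [40, -6, 0, 0, 0, 0, 0]
    - [18, -3, 0, 0, 0, 0, 0]

```text
clock: 16.88
position: [0.709, -0.2006, 0.2329]
tool_rot: [-0.225, 1.568, 2.776]
force: [-1.1, -0.6, -0.2]
grip_width: -0.0001
```

>>> play_rows:
  deltas:
    - [0, 0, 0, 0, 0, 0, 0]
    - [0, 0, 0, 0, 0, 0, 0]

```text
clock: 17.12
position: [0.7071, -0.2008, 0.2346]
tool_rot: [-0.048, 1.569, 2.952]
force: [-0.4, 0.1, 0.2]
grip_width: -0.0001
```

```bash
python3 - <<'E'
from h import *
wshot('w12');s=telemetry.observe();p=s['position'];print(s['qpos'].round(2))
for n in('scene','side'):
    im=grab(n,n+'12.png');i=vision.camera_info(n);g=cv2.cvtColor(im,cv2.COLOR_RGB2HSV)[...,2]
    for dz in(0,.02,.04,.06):
        q=cv2.projectPoints(p+[0,0,dz],i['rvec'],i['tvec'],np.array(i['mtx']),None)[0].ravel();print(n,dz,q.round(1))
    q=cv2.projectPoints(p+[0,0,.03],i['rvec'],i['tvec'],np.array(i['mtx']),None)[0].ravel().astype(int)
    print(g[q[1]-14:q[1]+20,q[0]-8:q[0]+9:2].tolist())
E
```

```text
w12 t 17.125 tcp [ 0.7071 -0.2008  0.2346] jaw az -98.08 x axis [-1.4e-03  3.0e-04 -1.0e+00] cam [ 0.779 -0.211  0.415]
[ 0.33  0.69 -0.26  1.2   0.17  1.28 -1.63]
scene 0 [207.3 237. ]
scene 0.02 [206.7 232.4]
scene 0.04 [206.1 227.6]
scene 0.06 [205.4 222.6]
[[23, 24, 21, 116, 33, 23, 23, 20, 32], [26, 30, 24, 37, 32, 24, 23, 22, 31], [29, 24, 22, 31, 31, 22, 23, 23, 26], [28, 24, 22, 29, 30, 23, 22, 59, 108], [23, 22, 23, 29, 27, 23, 23, 129, 186], [23, 23, 26, 23, 43, 26, 22, 177, 174], [76, 25, 29, 36, 79, 54, 22, 158, 128], [142, 32, 22, 84, 88, 91, 23, 90, 119], [155, 33, 22, 114, 22, 88, 26, 146, 161], [113, 30, 22, 85, 24, 87, 30, 197, 152], [93, 36, 25, 85, 29, 87, 28, 110, 123], [150, 72, 30, 85, 32, 86, 27, 101, 122], [201, 106, 26, 86, 36, 85, 46, 117, 122], [121, 93, 22, 84, 44, 85, 89, 119, 122], [122, 123, 44, 87, 48, 85, 120, 122, 121], [123, 122, 93, 94, 67, 91, 119, 122, 122], [123, 123, 123, 106, 98, 110, 121, 122, 118], [123, 123, 122, 121, 122, 122, 112, 113, 105], [121, 121, 122, 121, 120, 118, 83, 91, 94], [122, 128, 119, 115, 113, 129, 100, 95, 94], [119, 135
[... 1556 characters left out ...]
, 213, 254, 255, 254, 253, 253, 253, 253], [214, 255, 254, 254, 253, 253, 253, 253, 253], [255, 254, 253, 253, 253, 253, 253, 253, 253], [255, 253, 253, 253, 253, 253, 253, 253, 253], [255, 254, 254, 253, 253, 253, 253, 253, 253], [239, 255, 255, 255, 254, 253, 253, 253, 253], [184, 193, 230, 254, 255, 255, 254, 253, 253], [206, 166, 179, 185, 219, 251, 255, 255, 254], [252, 250, 229, 185, 182, 188, 205, 239, 255], [242, 249, 252, 251, 231, 182, 173, 181, 191], [198, 225, 241, 248, 252, 253, 232, 182, 171], [156, 162, 190, 221, 237, 246, 251, 253, 250], [156, 156, 155, 157, 182, 217, 234, 245, 250], [155, 159, 152, 154, 157, 154, 176, 205, 233], [157, 155, 154, 154, 157, 156, 152, 152, 172]]
```

>>> play_rows:
  deltas:
    - [0, 0, -20, 0, 0, 0, 0]
    - [0, 0, -35, 0, 0, 0, 0]
    - [0, 0, -35, 0, 0, 0, 0]
    - [0, 0, -15, 0, 0, 0, 0]
    - [0, 0, -2, 0, 0, 0, 0]
    - [0, 0, 0, 0, 0, 0, 0]

```text
clock: 18.02
position: [0.7084, -0.2012, 0.1299]
tool_rot: [3.053, 1.569, -0.23]
force: [-0.8, -0.1, 0.4]
grip_width: 0.0002
```

>>> play_rows:
  deltas:
    - [-10, 1.5, 0, 0, 0, 0, 0]
    - [-11, 1.5, 3, 0, 0, 0, 0]
    - [-10, 1.5, 2, 0, 0, 0, 0]
    - [-10, 1.5, 2, 0, 0, 0, 0]
    - [-16, 2, 2, 0, 0, 0, 0]
    - [-16, 2.5, 1, 0, 0, 0, 0]
    - [0, 0, 0, 0, 0, 0, 0]

```text
clock: 18.9
position: [0.6341, -0.1907, 0.1391]
tool_rot: [2.353, 1.57, -0.93]
force: [0.4, -0.4, 0.1]
grip_width: -0.0
```

```bash
cat >> h.py <<'E'
def orange(tag):
    im=grab('scene',tag+'.png');g=cv2.cvtColor(im,cv2.COLOR_RGB2HSV)
    m=cv2.inRange(g,(5,130,90),(20,255,255));k,l,s,c=cv2.connectedComponentsWithStats(m)
    print([(int(s[j,4]),s[j,:4].tolist(),c[j].round(0).tolist()) for j in range(1,k) if s[j,4]>8 and 170<c[j][0]<310 and 180<c[j][1]<260])
def proj(n,P):
    i=vision.camera_info(n);return cv2.projectPoints(np.array(P,float).reshape(-1,1,3),np.array(i['rvec'],float),np.array(i['tvec'],float),np.array(i['mtx']),None)[0].reshape(-1,2).round(1)
def padpix(H,h,th):
    u=np.array([np.cos(h),np.sin(h),0]);z=np.array([0,0,1.])
    return proj('scene',np.array([*H,.043])-u*.118*np.cos(th)+u*.007*np.sin(th)+z*(.118*np.sin(th)+.007*np.cos(th)))
E
python3 - <<'E'
from h import *
orange('sc13')
for t in(2,1.8,1.57,1.3,1,.5,0): print(t,padpix((.6165,-.188),np.radians(-8.2),t),padpix((.632,.058),np.radians(10.8),t))
E
```

```text
[(136, [282, 197, 21, 19], [292.0, 206.0]), (73, [260, 200, 15, 14], [267.0, 207.0]), (180, [190, 218, 25, 16], [202.0, 226.0])]
2 [[206.8 244.8]] [[298.4 216.3]]
1.8 [[204.8 236.2]] [[293.8 209.2]]
1.57 [[202.6 227.2]] [[288.  201.9]]
1.3 [[200.2 218.5]] [[281.1 195.2]]
1 [[198.2 212. ]] [[274.  190.7]]
0.5 [[196.5 209.1]] [[265.1 190.4]]
0 [[197.  215.8]] [[261.3 198.2]]
```

```bash
python3 - <<'E'
from h import *
for f in('scene0','scene12','sc13'):
    g=cv2.cvtColor(cv2.imread(f'pics/{f}.png'),cv2.COLOR_BGR2HSV)
    m=cv2.inRange(g,(5,130,90),(20,255,255));k,l,s,c=cv2.connectedComponentsWithStats(m)
    print(f,[(int(s[j,4]),s[j,:4].tolist(),c[j].round(1).tolist()) for j in range(1,k) if s[j,4]>8 and 170<c[j][0]<310 and 180<c[j][1]<260])
print(proj('scene',[.634-.0,-.1907,.176]),proj('scene',[.623,-.19,.176]))
E
```

```text
scene0 [(137, [282, 197, 21, 19], [292.1, 205.9]), (71, [260, 200, 15, 14], [266.9, 206.7]), (221, [191, 223, 25, 14], [203.2, 229.4])]
scene12 [(137, [282, 197, 21, 19], [292.1, 205.9]), (73, [260, 200, 15, 14], [266.9, 206.7]), (156, [191, 223, 25, 14], [202.0, 230.3])]
sc13 [(136, [282, 197, 21, 19], [292.1, 205.9]), (73, [260, 200, 15, 14], [266.9, 206.7]), (180, [190, 218, 25, 16], [202.1, 226.5])]
[[202.9 227.2]] [[201.7 224. ]]
```

The empty clamp's cover has started to move: its pad in the scene view rose from row 229 to 226. I'll follow the arc down.

>>> play_rows:
  deltas:
    - [-17, 2.5, -3, 0, 0, 0, 0]
    - [-17, 2.5, -5, 0, 0, 0, 0]
    - [-17, 2.5, -8, 0, 0, 0, 0]
    - [-16, 2, -10, 0, 0, 0, 0]
    - [0, 0, 0, 0, 0, 0, 0]

```text
clock: 19.58
position: [0.5674, -0.181, 0.1122]
tool_rot: [-0.06, 1.57, 2.941]
force: [0.3, 0.2, -0.1]
grip_width: 0.0001
```

```bash
python3 -c "
from h import *
orange('sc14')"
```

```text
[(137, [282, 197, 21, 19], [292.0, 206.0]), (73, [260, 200, 15, 15], [267.0, 207.0]), (215, [186, 204, 25, 18], [198.0, 213.0])]
```

>>> play_rows:
  deltas:
    - [-14, 2, -11, 0, 0, 0, 0]
    - [-13, 2, -13, 0, 0, 0, 0]
    - [-10, 1.5, -15, 0, 0, 0, 0]
    - [-9, 1.5, -16, 0, 0, 0, 0]
    - [-5, 0.5, -11, 0, 0, 0, 0]
    - [-4, 0.5, -11, 0, 0, 0, 0]
    - [0, 0, 0, 0, 0, 0, 0]

```text
clock: 20.5
position: [0.5127, -0.1729, 0.0349]
tool_rot: [-0.131, 1.57, 2.87]
force: [0.6, -0.0, 0.4]
grip_width: -0.0001
```

```bash
python3 -c "
from h import *
orange('sc15');print(telemetry.observe()['force'])"
```

```text
[(137, [282, 197, 21, 19], [292.0, 206.0]), (75, [260, 200, 15, 14], [267.0, 207.0]), (159, [186, 206, 23, 15], [197.0, 214.0])]
[-0.18745442  0.58642991  1.44923566]
```

>>> play_rows:
  deltas:
    - [-4, 0.5, -6, 0, 0, 0, 0]
    - [-2, 0.5, -6, 0, 0, 0, 0]
    - [0, 0, -5, 0, 0, 0, 0]
    - [0, 0, -3, 0, 0, 0, 0]

```text
clock: 21.05
position: [0.5063, -0.172, 0.015]
tool_rot: [0.01, 1.57, 3.01]
force: [-0.2, -0.1, -0.7]
grip_width: -0.0002
```

>>> play_rows:
  deltas:
    - [0, 0, -2, 0, 0, 0, 0]
    - [0, 0, -2, 0, 0, 0, 0]

```text
clock: 21.3
position: [0.5065, -0.172, 0.0117]
tool_rot: [0.242, 1.57, -3.041]
force: [-9.3, 3.0, 33.6]
grip_width: 0.0002
```

>>> play_rows:
  deltas:
    - [0, 0, 3, 0, 0, 0, 0]
    - [0, 0, 20, 0, 0, 0, 0]
    - [0, 0, 30, 0, 0, 0, 0]
    - [0, 0, 40, 0, 0, 0, 0]
    - [0, 0, 50, 0, 0, 0, 0]
    - [0, 0, 50, 0, 0, 0, 0]
    - [0, 0, 40, 0, 0, 0, 0]
    - [0, 0, 0, 0, 0, 0, 0]

```text
clock: 22.3
position: [0.5081, -0.1724, 0.2473]
tool_rot: [2.968, 1.566, -0.315]
force: [-0.1, 0.2, -0.1]
grip_width: 0.0001
```

```bash
python3 - <<'E'
from h import *
wshot('w16');orange('sc16');i=load('w16')
g=cv2.cvtColor(cv2.imread('pics/w16.png'),cv2.COLOR_BGR2HSV)
m=cv2.inRange(g,(3,120,110),(14,255,255));k,l,s,c=cv2.connectedComponentsWithStats(m)
for j in range(1,k):
  if s[j,4]>150:
    cn=cv2.findContours((l==j).astype(np.uint8),0,1)[0][0].reshape(-1,2)
    for z in(.05,.06):
      r=cv2.minAreaRect((plane('wrist',cn,z,i)[:,:2]*1000).astype(np.float32));print(c[j].round(0),z,np.round(r[0],1),np.round(r[1],1),round(r[2],1))
print(padpix((.6165,-.188),np.radians(-8.2),.1),padpix((.6165,-.188),np.radians(-8.2),0.),padpix((.6165,-.188),np.radians(-8.2),.4))
E
```

```text
w16 t 22.3 tcp [ 0.5081 -0.1724  0.2473] jaw az -98.11 x axis [ 0.0046 -0.0015 -1.    ] cam [ 0.578 -0.183  0.428]
[(137, [282, 197, 21, 19], [292.0, 206.0]), (73, [260, 200, 15, 15], [267.0, 207.0]), (248, [186, 208, 23, 16], [197.0, 215.0])]
[253. 166.] 0.05 [ 498.4 -171.2] [61.9 41.3] 81.9
[253. 166.] 0.06 [ 500.5 -171.5] [60.3 40.2] 81.9
[[196.8 213.8]] [[197.  215.8]] [[196.5 209.8]]
```

```bash
python3 - <<'E'
from h import *
for t in('w3','w2'):
  i=load(t);g=cv2.cvtColor(cv2.imread(f'pics/{t}.png'),cv2.COLOR_BGR2HSV)
  for nm,lo,hi,z in(('chip',(15,80,120),(30,255,255),.0365),('tab',(3,120,110),(14,255,255),.028)):
    m=cv2.morphologyEx(cv2.inRange(g,lo,hi),cv2.MORPH_CLOSE,np.ones((5,5)));k,l,s,c=cv2.connectedComponentsWithStats(m)
    for j in range(1,k):
      if s[j,4]>80:
        cn=cv2.findContours((l==j).astype(np.uint8),0,1)[0][0].reshape(-1,2);r=cv2.minAreaRect((plane('wrist',cn,z,i)[:,:2]*1000).astype(np.float32));print(t,nm,c[j].round(0),np.round(r[0],1),np.round(r[1],1),round(r[2],1))
C=np.array([.5448,.0424]);h=np.radians(10.8);u=np.array([np.cos(h),np.sin(h)]);H=C+.0875*u;print('H',H,'start',H+.0915*u)
for t in(2,1.9,1.8,1.7,1.6): print(t,padpix(H,h,t))
E
```

```text
w3 chip [24.  3.] [622.3 366.6] [51.9 14.1] 81.1
w3 chip [243.  59.] [545.   42.7] [55.2 33.1] 10.8
w3 chip [ 44. 105.] [474.7 305.1] [51.3 31.1] 17.1
w3 chip [247. 123.] [472.3  28.5] [14.8 11.3] 7.6
w3 tab [241.  11.] [604.4  54. ] [15.8 21.1] 12.4
w3 tab [43. 66.] [529.3 320.1] [12.7 20. ] 18.3
w3 tab [ 57. 278.] [202.3 311.2] [31.2 70.5] 39.7
w2 chip [ 88. 160.] [544.6  42.6] [54.8 33.3] 10.6
w2 chip [259. 203.] [ 451.  -164.6] [12.  16.6] 79.8
w2 chip [106. 215.] [468.2  39.7] [16.4 14.5] 13.4
w2 tab [ 74. 117.] [604.3  52.6] [16.7 24.2] 10.6
w2 tab [392. 339.] [ 142.6 -357.1] [42.  63.9] 70.3
H [0.63075013 0.05879587] start [0.72062942 0.07594126]
2 [[298.5 215.9]]
1.9 [[296.2 212.2]]
1.8 [[293.8 208.8]]
1.7 [[291.3 205.5]]
1.6 [[288.8 202.4]]
```

>>> play_rows:
  deltas:
    - [15, 20, 0, 0, 0, 2, 0]
    - [28, 35, 0, 0, 0, 3, 0]
    - [30, 38, 0, 0, 0, 3, 0]
    - [30, 38, 0, 0, 0, 3, 0]
    - [30, 38, 0, 0, 0, 3, 0]
    - [30, 38, 0, 0, 0, 3, 0]
    - [25, 28, 0, 0, 0, 1.9, 0]
    - [8, 10, 0, 0, 0, 0, 0]

```text
clock: 23.4
position: [0.703, 0.0764, 0.2424]
tool_rot: [-0.621, 1.568, 2.713]
force: [0.6, -0.5, 0.0]
grip_width: -0.0
```

>>> play_rows:
  deltas:
    - [0, 0, 0, 0, 0, 0, 0]
    - [0, 0, 0, 0, 0, 0, 0]

```text
clock: 23.65
position: [0.7024, 0.0718, 0.2443]
tool_rot: [0.898, 1.57, -2.056]
force: [-0.6, -0.4, 1.3]
grip_width: -0.0003
```

```bash
python3 - <<'E'
from h import *
wshot('w17')
p=telemetry.observe()['position'];h=np.radians(10.8);u=np.array([np.cos(h),np.sin(h)]);d=p[:2]-[.6308,.0588];print('u',d@u,'lat',d@[-u[1],u[0]])
E
```

```text
w17 t 23.65 tcp [0.7024 0.0718 0.2443] jaw az -79.26 x axis [-4.e-04 -7.e-04 -1.e+00] cam [0.773 0.085 0.425]
u 0.07280094297586474 lat -0.0007680252961732095
```

>>> play_rows:
  deltas:
    - [0, 0, -20, 0, 0, 0, 0]
    - [0, 0, -38, 0, 0, 0, 0]
    - [0, 0, -38, 0, 0, 0, 0]
    - [0, 0, -13, 0, 0, 0, 0]
    - [0, 0, -2, 0, 0, 0, 0]
    - [0, 0, 0, 0, 0, 0, 0]

```text
clock: 24.45
position: [0.7035, 0.0729, 0.135]
tool_rot: [3.093, 1.569, 0.139]
force: [0.1, 0.1, 0.6]
grip_width: -0.0002
```

>>> play_rows:
  deltas:
    - [-9, -1.5, 0, 0, 0, 0, 0]
    - [-11, -2, 1, 0, 0, 0, 0]
    - [-10, -2, 1, 0, 0, 0, 0]
    - [-10, -2, 2, 0, 0, 0, 0]
    - [-14, -3, 2, 0, 0, 0, 0]
    - [0, 0, 0, 0, 0, 0, 0]

```text
clock: 25.2
position: [0.6483, 0.0621, 0.14]
tool_rot: [2.071, 1.57, -0.882]
force: [0.3, 0.1, -0.1]
grip_width: -0.0001
```

>>> play_rows:
  deltas:
    - [-17, -3, -3, 0, 0, 0, 0]
    - [-17, -3, -5, 0, 0, 0, 0]
    - [-16, -3, -8, 0, 0, 0, 0]
    - [-16, -3, -10, 0, 0, 0, 0]
    - [0, 0, 0, 0, 0, 0, 0]

```text
clock: 25.82
position: [0.5824, 0.0503, 0.1132]
tool_rot: [0.193, 1.57, -2.76]
force: [0.9, 0.5, -0.4]
grip_width: -0.0001
```

```bash
python3 - <<'E'
from h import *
orange('sc18')
s=telemetry.observe();p=s['position'];h=np.radians(10.8);u=np.array([np.cos(h),np.sin(h)]);d=p[:2]-[.6308,.0588];print(s['force'],'u',d@u,'lat',d@[-u[1],u[0]])
for t in(1.2,1,.8): print(t,padpix((.6308,.0588),h,t))
E
```

```text
[(167, [264, 183, 21, 19], [273.0, 193.0]), (9, [260, 202, 4, 5], [262.0, 204.0]), (248, [186, 208, 23, 16], [197.0, 215.0])]
[0.07129539 0.10588582 0.33280171] u -0.04824610918493435 lat 0.0007835371222329867
1.2 [[278.7 193. ]]
1 [[274.1 190.3]]
0.8 [[270.  189.1]]
```

The loaded clamp's cover is at about 1 rad, and the empty clamp's pad has stayed at row 215. I'll continue down the arc.

>>> play_rows:
  deltas:
    - [-14, -2.5, -11, 0, 0, 0, 0]
    - [-13, -2.5, -13, 0, 0, 0, 0]
    - [-10, -2, -15, 0, 0, 0, 0]
    - [-9, -2, -16, 0, 0, 0, 0]
    - [-5, -1, -11, 0, 0, 0, 0]
    - [-4, -1, -11, 0, 0, 0, 0]
    - [0, 0, 0, 0, 0, 0, 0]

```text
clock: 26.75
position: [0.5276, 0.0395, 0.0359]
tool_rot: [0.0, 1.57, -2.953]
force: [0.6, -0.9, 1.6]
grip_width: -0.0002
```

>>> play_rows:
  deltas:
    - [-4, -1, -6, 0, 0, 0, 0]
    - [-2, 0, -6, 0, 0, 0, 0]
    - [0, 0, -5, 0, 0, 0, 0]
    - [0, 0, -3, 0, 0, 0, 0]

```text
clock: 27.25
position: [0.5213, 0.0383, 0.016]
tool_rot: [0.177, 1.57, -2.775]
force: [0.5, -0.8, 0.2]
grip_width: 0.0002
```

>>> play_rows:
  deltas:
    - [0, 0, -2, 0, 0, 0, 0]
    - [0, 0, -2, 0, 0, 0, 0]
    - [0, 0, 0, 0, 0, 0, 0]

```text
clock: 27.62
position: [0.5217, 0.0385, 0.0124]
tool_rot: [-0.013, 1.571, -2.966]
force: [0.0, -0.7, 1.5]
grip_width: -0.0001
```

>>> play_rows:
  deltas:
    - [0, 0, -1, 0, 0, 0, 0]
    - [0, 0, 0, 0, 0, 0, 0]

```text
clock: 27.88
position: [0.5218, 0.0385, 0.012]
tool_rot: [1.763, 1.571, -1.19]
force: [-5.2, -0.4, 14.6]
grip_width: -0.0
```

>>> play_rows:
  deltas:
    - [0, 0, -1, 0, 0, 0, 0]
    - [0, 0, 0, 0, 0, 0, 0]

```text
clock: 28.12
position: [0.5218, 0.0385, 0.0117]
tool_rot: [2.082, 1.57, -0.871]
force: [-9.8, -1.5, 31.6]
grip_width: 0.0002
```

Both covers bottomed the same way, at 0.0117 with about 32 N. I'll back off to a spot between the clamps and check both.

>>> play_rows:
  deltas:
    - [0, 0, 4, 0, 0, 0, 0]
    - [0, 0, 30, 0, 0, 0, 0]
    - [0, 0, 50, 0, 0, 0, 0]
    - [0, 0, 50, 0, 0, 0, 0]
    - [-10, -15, 50, 0, 0, 0, 0]
    - [-20, -40, 40, 0, 0, 0, 0]
    - [-20, -40, 0, 0, 0, 0, 0]
    - [0, 0, 0, 0, 0, 0, 0]

```text
clock: 29.12
position: [0.4708, -0.0595, 0.235]
tool_rot: [1.805, 1.569, -1.153]
force: [-0.3, 0.3, -0.3]
grip_width: 0.0005
```

>>> play_rows:
  deltas:
    - [0, 0, 0, 0, 0, 0, 0]
    - [0, 0, 0, 0, 0, 0, 0]
    - [-30, 5, 0, 0, 0, 0, 0]
    - [-40, 0, 0, 0, 0, 0, 0]
    - [0, 0, 0, 0, 0, 0, 0]
    - [0, 0, 0, 0, 0, 0, 0]

```text
clock: 29.88
position: [0.4026, -0.0511, 0.2346]
tool_rot: [-3.106, 1.57, 0.225]
force: [0.4, -0.3, -0.4]
grip_width: 0.0003
```

```bash
python3 - <<'E'
from h import *
wshot('w19');orange('sc19');i=load('w19')
for H,h in(((.6165,-.188),-8.2),((.6308,.0588),10.8)): print('expected shut',padpix(H,np.radians(h),0.),'0.1',padpix(H,np.radians(h),.1),(np.array(H)-.118*np.array([np.cos(np.radians(h)),np.sin(np.radians(h))])).round(4))
def blobs(img,n):
  g=cv2.cvtColor(img,cv2.COLOR_BGR2HSV);m=cv2.inRange(g,(3,120,90),(16,255,255));k,l,s,c=cv2.connectedComponentsWithStats(m)
  return [(int(s[j,4]),c[j]) for j in range(1,k) if s[j,4]>100]
W=[(a,c,plane('wrist',[c],.05,i)[0]) for a,c in blobs(cv2.imread('pics/w19.png'),0)]
S=[(a,c,plane('scene',[c],.05)[0]) for a,c in blobs(cv2.imread('pics/sc19.png'),0)]
for w in W:
  for s in S:
    if np.linalg.norm(w[2]-s[2])<.03:
      cw,dw=ray('wrist',[w[1]],i);cs,ds=ray('scene',[s[1]]);print(w[0],s[0],w[2].round(4),s[2].round(4),'tri',tri([(cw,dw[0]),(cs,ds[0])]))
# bystanders: compare scene0 vs sc19
a=cv2.imread('pics/scene0.png',0).astype(int);b=cv2.imread('pics/sc19.png',0).astype(int)
d=(abs(a-b)>35).astype(np.uint8);d=cv2.morphologyEx(d,cv2.MORPH_OPEN,np.ones((3,3)));k,l,s,c=cv2.connectedComponentsWithStats(cv2.dilate(d,np.ones((5,5))))
print([(s[j].tolist()) for j in range(1,k) if s[j,4]>40]);print(telemetry.observe()['force'])
E
```

```text
w19 t 29.875 tcp [ 0.4026 -0.0511  0.2346] jaw az -79.14 x axis [ 6.e-04  1.e-04 -1.e+00] cam [ 0.473 -0.038  0.415]
[(225, [250, 189, 24, 18], [261.0, 198.0]), (248, [186, 208, 23, 16], [197.0, 215.0])]
expected shut [[197.  215.8]] 0.1 [[196.8 213.8]] [ 0.4997 -0.1712]
expected shut [[261.4 197.8]] 0.1 [[261.7 195.7]] [0.5149 0.0367]
1662 228 [0.5143 0.0361 0.05  ] [0.5146 0.0368 0.05  ] tri (array([0.51439365, 0.03650267, 0.04973925]), [np.float64(0.00037405809751014886), np.float64(0.00037405809751015124)])
1494 252 [ 0.498  -0.1696  0.05  ] [ 0.4983 -0.1711  0.05  ] tri (array([ 0.49778207, -0.17047666,  0.04874167]), [np.float64(0.0005101500963454505), np.float64(0.0005101500963454389)])
565 135 [0.2073 0.2802 0.05  ] [0.208  0.2812 0.05  ] tri (array([0.20501447, 0.28295549, 0.04690425]), [np.float64(7.937187187382979e-05), np.float64(7.937187187373248e-05)])
[[0, 0, 31, 58, 1014], [123, 0, 121, 133, 5655], [180, 0, 57, 15, 614], [208, 12, 34, 13, 261], [0, 78, 39, 66, 1407], [316, 157, 33, 27, 566], [243, 186, 51, 45, 1177], [180, 203, 41, 50, 1527]]
[ 0.53472669 -0.18476868  0.44083696]
```

Both pads measure 49–50 mm high, and 50 mm means shut. No bystander changed in the scene view, and the arm is clear. I'm handing the job in.

```bash
python3 -c "
from workcell import workorder; print(workorder.job_done())"
```

```text
the job is handed in; nothing more can be done
None
```

I laid the loose carrier in the empty clamp with its tab in the gap at the hinge end, then pressed both covers shut. The job was handed in at about 30 s; it reports no verdict.

**Last checks:**
- **Carrier:** before its cover went down, it lay at (0.529, -0.175), about 1 mm from the measured nest centre. Its heading was -8°, the same as the clamp, and the tab was in the gap. I could not re-check it under the shut cover.
- **Mate:** I measured it lying correctly in the loaded clamp at the start, but not again after its cover was shut.
- **Covers:** the orange pads triangulate to 48.7 mm (empty clamp) and 49.7 mm (loaded clamp), against 50 mm when shut. Both covers stayed down after the arm withdrew.
- **Bystanders:** comparing scene pictures from before and after, only the arm, the carrier's old spot and the two clamps changed.

**What disagreed:** the fingertips stand about 36–40 mm behind the reported tool point (TCP), both shut and about 54 mm open. My first grasp therefore closed above the carrier without touching it. I measured the tips from the side and scene cameras and worked from that for the rest of the job.

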